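Load two test plates into a click-stop slotted magazine

ROBOT

A 6-joint arm with a two-finger parallel gripper is mounted at the origin on a cart in front of the work surface, level with it; the furniture and walls round the work are solid. World frame = base frame: x ahead of the robot, y to its left, z up, the work surface at z = 0. Lengths are in m, angles in rad, forces in N, time in s.
With the tool pointing down it reaches from about 0.225 to 0.725 m from the base axis. Payload 3.1 kg.
Tool frame: the origin (TCP) lies midway between the tips of the shut fingers; the grasp point (between the pads) lies 19 mm behind it; z points along the fingers, y is the direction in which the jaws open and shut (so a half turn about z gives the same grasp; the last joint's range is limited). The gripper opens to 85 mm and grips with 20 to 120 N. Pads are 22 mm wide; open, the fingers measure 114 mm over their backs; the gripper's body (76 mm by 85 mm) begins 54 mm behind the grasp point. The pads swing forward as they close: fully open they stand 13 mm farther back than shut.
Start: joints at [-1.355, 0.048, 0.099, 1.622, 0, 1.443], TCP at [0.177, -0.494, 0.206] pointing down, gripper open.
Joint ranges: [-2.91, 2.91], [-0.99, 1.94], [-1.21, 1.42], [-2.12, 2.29], [-1.49, 1.47], [-3.14, 3.14]. Speed limits (rad/s): [2.79, 2.79, 3.14, 3.14, 3.14, 3.14].

INTERFACE

Orientations are given as a rotation vector (axis times angle).
In Python, from cell import manip gives the robot as it stands. The module is installed in compiled form; this text tells all that it offers.
- The arm moves only by the tool play_rows, never from a script. Its argument "steps" is one flat list of numbers, 7 for each row, row after row: the turn, a rotation vector about the tool's x, y, z in degrees, then the shift along the tool's x, y, z in m, then the closure, from -1 (fully open) to 1 (shut), so that 0 is half open. A call has 1 to 5 rows; each row shifts and turns the commanded pose from where the row before left it, along the tool's axes as they then stand; what a row does not reach is not made up. A row lasts 1/10 s, in which the tool goes at most 50 mm and 8.59 degrees, less where a joint would pass 70% of its speed; a pose out of reach is approached as far as the arm can. A call is refused whole if a number of a shift passes 0.05 or a number of a turn 8.59, either way. A call with a gripper value outside its range is refused whole. The fingers move at their own pace and stop on an object; "force" is the grip in N (left out, the last holds). Time passes only in rows, so rows that do not move let the fingers close. It gives the time, the measured TCP pose, the force and the opening at its end, in the units of the state.
- manip.sense(): the state, without advancing time (a new reading comes with each control period).
- manip.capture(name): name is "side" or "top"; returns a dict with "pixels" (480x640x3 uint8, red, green, blue), "fx", "fy", "cx", "cy" (pixels), "k1" (the pictures are not rectified: a ray, as slopes to the right and down, at radius r is drawn at 1 + k1 r^2 times it, then the intrinsics apply), "xyz" and "attitude" of the camera in the world. Camera axes: x right, y down, z forward; pixel columns grow to the right and rows downward; lengths in m; the calibration is good to about 2 mm. A picture is of the moment at which its call begins. There is no depth.
- manip.hand_in(): hands the job in, once; it reports no verdict.
The state is a dict: "time_s": time; "joint_positions": joint angles; "joint_vel": joint speeds; "tau": joint torques, N m; "ee_pos": TCP position; "tool_rot": TCP orientation; "wrist_force": force on the tool from outside, world axes, zero at the start; "torque": the same for the moment, N m; "opening": opening from 0.0 (shut) to 1.0 (fully open).
Only numpy, scipy, OpenCV 4.12 (cv2) and the standard library are available. Lean on these libraries where they do the work, as an engineer would, in place of code of your own. Each camera call takes 0.05 s, during which the arm holds its last target.

TASK

Load the two single test plates into the magazine's two free slots, leaving the other loose things on the bench alone. Press the magazine down by its knob until its middle slot clicks in level with the feed rails, and slide the plate that waits on the rails in until it is fully home against the stop. Then press the magazine down one more click, slide the plate from the bench fully home into the top slot by way of the rails, and leave the magazine clicked in there.

Things in the scene. Friction and masses are not known exactly. Their poses are not given: they have to be found in the camera images.
- loader: Bench magazine loader, fixed: grey base plate 266 x 100 mm, 12 mm high, with two feed rails, then the magazine on two upright rods, in a row along its own +x (the feed direction); y across, z up. Origin on the bench below the middle of the magazine's mouth. Rods with a cross bar on top, 133 mm high, 20 mm thick, at x = 86 mm
- rail_end (a point): Middle of the rails' end next to the magazine, 12 mm before its mouth, level with the rail tops, 64 mm above the bench; x = feed direction. The rails: two steel bars running back 118 mm from here, each 6 mm wide, outer faces 44 mm apart (a plate overhangs 4 mm a side), an open groove 32 mm wide and 52 mm deep between them, where closed fingertips can pass below a plate
- guide_entry (a point): Middle of the flared entry of the two guide cheeks on the rails, 38 mm before rail_end, level with the rail tops. The cheeks rise 8.5 mm above the rails: 69 mm apart here, narrowing to 55 mm at 20 mm before rail_end, then parallel to rail_end. Behind the entry the rails are open at both sides for 80 mm, so fingers holding a plate across its width fit there; x = feed direction
- magazine (a joint): How far the magazine is pressed down (m): 0 at the top, end stop 0.0525. A sprung ball clicks into a notch every 17 mm: 0 (parked), 0.017 (bottom slot, already full, level with the rails), 0.034 (middle slot level), 0.051 (top slot level). The notches pull it in from up to 6 mm off and hold it. Pressing past a click takes about 5 to 10 N; lifting it back by the knob about 12 N
- knob (a point): Top centre of the black round knob (32 mm across, 14 mm high) on the magazine's top, 44 mm behind its mouth, 42 mm before the rods; moves with the magazine. Its height above the bench is 145 mm less the joint value. The magazine's top face is 14 mm lower
- slot_middle (a point): Where the centre of a plate lies when fully home in the middle slot, 26 mm behind the mouth; x = feed direction; moves with the magazine. Magazine: aluminium frame open at the mouth, three slots one above the other, pitch 17 mm, each 13 mm high and 56 mm wide, with ramped lips; when level, the shelf is 1 mm below the rail tops. A plate at home touches the stop and stands out 8 mm from the mouth
- slot_top (a point): The same for the top slot, 17 mm above the middle one
- plate_rails_center (a point): Centre (half-way up) of the single test plate that waits on the feed rails behind the guide cheeks: pale flat plastic plate, 68 x 52 x 5 mm, about 25 g; x along its 68 mm length, which lies along the feed
- plate_bench_center (a point): Centre (half-way up) of the equal single test plate, 68 x 52 x 5 mm, that lies flat on the bench to the right of the loader, beyond the tall dispenser; x along its length, y across its 52 mm width, across which it can be pinched
- long_strip: Bystander: a strip of two joined test plates, 136 x 52 x 5 mm, flat on the bench; origin in the middle of its underside
- paper_tape: Bystander: roll of paper tape lying flat, 62 mm across, 18 mm high; origin on its underside
- tweezers: Bystander: steel tweezers lying flat, 118 mm long; origin on the underside
- marker_red: Bystander: marker pen with a red cap, 132 mm long, lying flat; origin on the underside
- dispenser: Equipment between the loader and the plate on the bench: white dispenser, 415 mm high and 200 mm wide, reaching 170 mm from its origin towards the robot and as far away from it; fixed. Carry things past its robot-side face (some 0.53 m from the robot's base axis) or over it; origin on its underside
Things that resemble listed ones, but are neither listed nor needed, are in the scene too. Leave any brown or red look-alike of the part that bears plate_rails_center alone.

How it is judged:
By the outcome, as a careful person would: the job done as asked, in the order asked, and still so for the second after the job is handed in, with the robot touching nothing.
It also fails if it takes over 72 s, if anything falls off the work surface, if the arm or the gripper's body presses on something with over 40 N, if the wrist force passes 120 N, or if a joint passes its speed limit or range.

## Working session

There is one attempt and no reset: what is moved stays moved. The work goes in short steps, Python scripts to look and compute and a tool call to move; the robot and the scene stay as the last step left them, time stands still between calls to the robot, and variables do not carry over. Pictures are saved under pics/ and viewed, and the job is handed in when it is done.

Besides the shell and the picture viewer there is one more tool, called after "Emit:" as name(argument=value, ...) on one line, values as JSON. play_rows: Moves the arm, as the interface text tells. Its arguments: {"type":"object","properties":{"steps":{"type":"array","items":{"type":"number"}},"force":{"type":"number"}},"required":["steps"]}

```bash
ls; mkdir -p pics; python3 - <<'E'
from cell import manip
import cv2
print(manip.sense())
for n in("side","top"):
    c=manip.capture(n); cv2.imwrite(f"pics/{n}0.png",c["pixels"][:,:,::-1])
    print(n,{k:c[k] for k in c if k!="pixels"})
E
```

```text
pics
{'time_s': 0.0, 'joint_positions': array([-1.35479879e+00,  4.87547074e-02,  9.75719988e-02,  1.62199253e+00,
       -5.03222012e-05,  1.44302786e+00]), 'joint_vel': array([ 9.95980967e-04,  1.56647297e-05,  1.18448831e-03, -1.01655214e-03,
        3.27366858e-04,  4.32905484e-04]), 'tau': array([-1.22953243e-03, -3.38777268e+01,  3.20017469e+01,  2.02475052e-02,
       -3.25827823e-04,  2.02512162e-06]), 'ee_pos': array([ 0.17678415, -0.49361916,  0.20440222]), 'tool_rot': array([-3.09296013e+00, -5.36925418e-01,  2.43578256e-04]), 'wrist_force': array([ 0.61930646,  0.5836955 , -0.21162043]), 'torque': array([-0.03164929,  0.02430483,  0.01438392]), 'opening': 0.9966110605358577}
side {'fx': 527.5561499586059, 'fy': 527.5561499586059, 'cx': 317.70112036078814, 'cy': 247.87928429161587, 'k1': -0.11765293338453034, 'xyz': array([0.49784457, 1.4222492 , 0.87444694]), 'attitude': array([-0.03811263,  2.68347746, -1.56057091])}
top {'fx': 529.3446874306134, 'fy': 529.3446874306134, 'cx': 316.9089629928064, 'cy': 236.96506086142867, 'k1': 0.041593301868531496, 'xyz': array([0.50238932, 0.02942056, 1.69185676]), 'attitude': array([-2.20387364,  2.2078462 , -0.05313077])}
```

View pics/top0.png

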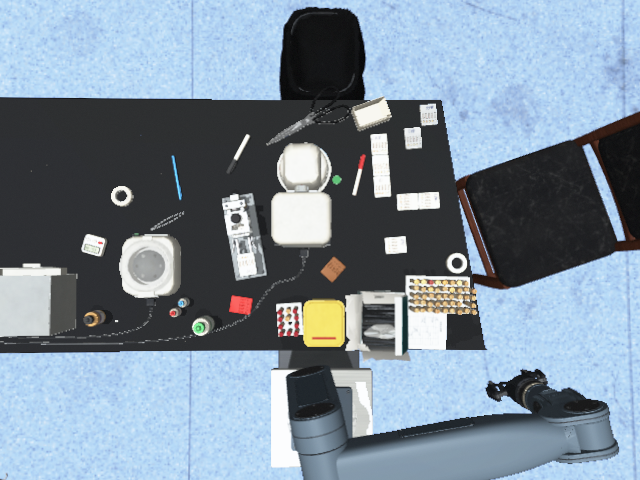

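View pics/side0.png

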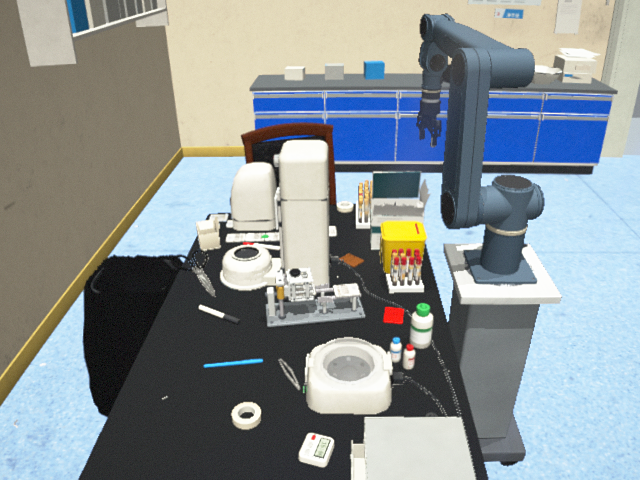

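```bash
cat > h.py <<'E'
import numpy as np, cv2
from scipy.spatial.transform import Rotation as R
from cell import manip
def K(c): return np.array([[c["fx"],0,c["cx"]],[0,c["fy"],c["cy"]],[0,0,1.]]), np.array([c["k1"],0,0,0.])
def proj(c,P):
    k,d=K(c); Rw=R.from_rotvec(c["attitude"]).as_matrix()
    p=(np.atleast_2d(P)-c["xyz"])@Rw
    return cv2.projectPoints(p.astype(float),np.zeros(3),np.zeros(3),k,d)[0].reshape(-1,2)
def unp(c,uv,z):
    k,d=K(c); Rw=R.from_rotvec(c["attitude"]).as_matrix()
    # exact fixed-point inverse
    n=cv2.undistortPointsIter(np.array(uv,float).reshape(-1,1,2),k,d,None,None,(3,100,1e-12)).reshape(-1,2)
    r=np.c_[n,np.ones(len(n))]@Rw.T
    return c["xyz"]+r*((z-c["xyz"][2])/r[:,2])[:,None]
def crop(c,name,x0,y0,w,h,s):
    im=c["pixels"][y0:y0+h,x0:x0+w,::-1]
    cv2.imwrite(f"pics/{name}.png",cv2.resize(im,None,fx=s,fy=s,interpolation=cv2.INTER_CUBIC))
E
python3 - <<'E'
from h import *
t=manip.capture("top"); s=manip.capture("side")
crop(t,"c1",215,185,65,100,6)
crop(t,"c2",360,90,100,175,3.4)
crop(s,"c3",255,255,120,80,6)
crop(t,"c4",376,225,40,40,12)
E
```

```text
(no output)
```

View pics/c1.png

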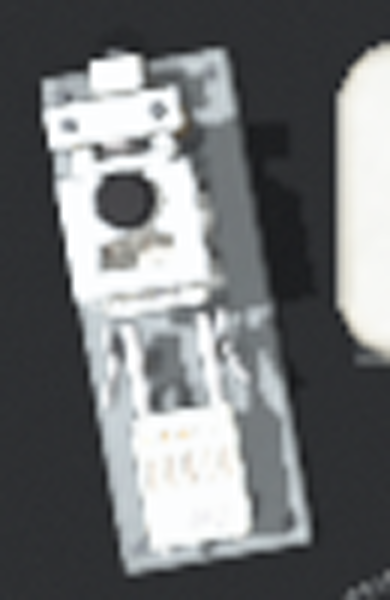

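View pics/c2.png

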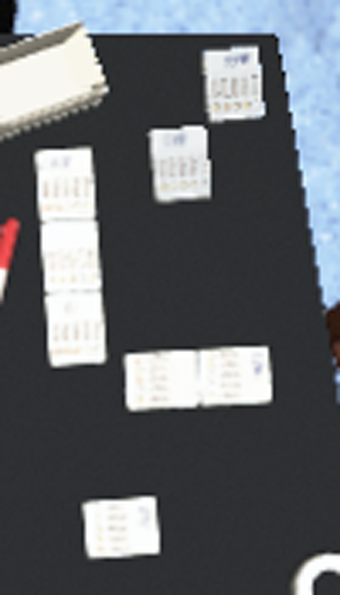

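View pics/c3.png

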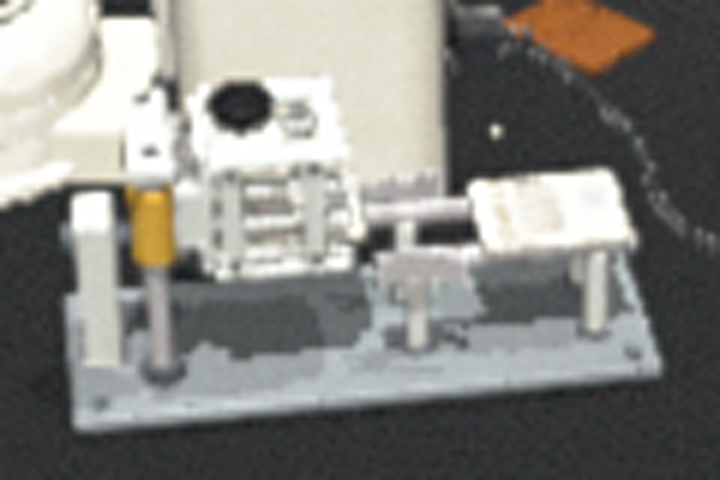

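View pics/c4.png

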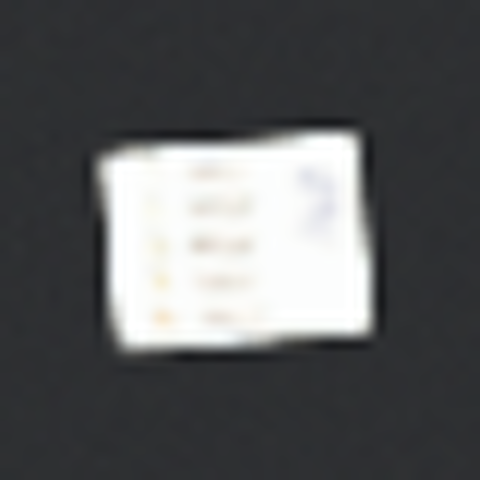

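```bash
python3 - <<'E'
from h import *
t=manip.capture("top"); s=manip.capture("side")
f=lambda q,x,y,k:[(q[0]+.5)/k+x-.5,(q[1]+.5)/k+y-.5]
B=[f(q,215,185,6) for q in [(42,78),(222,48),(311,543),(127,575)]]
w=unp(t,B,0.012); print(w.round(4))
print(np.linalg.norm(np.diff(np.r_[w,w[:1]],axis=0),axis=1))
d=(w[0]-w[3])+(w[1]-w[2]); print("yaw",np.degrees(np.arctan2(d[1],d[0])), "c",w.mean(0))
print("knob top",unp(t,[f((125,198),215,185,6)],.145),"side",unp(s,[f((240,103),255,255,6)],.145))
print("plate rails top", unp(t,[f(q,215,185,6) for q in [(135,412),(232,405),(250,537),(152,550)]],.069))
print("plate rails side", unp(s,[f(q,255,255,6) for q in [(470,180),(612,170),(635,242),(482,250)]],.069))
p=unp(t,[f(q,376,225,12) for q in [(98,155),(358,130),(371,332),(122,350)]],.005);print(p,p.mean(0))
for uv in [(413,138),(428,114)]: print(unp(t,[uv],.0))
print("disp",unp(t,[(272,243),(332,243)],.415),"mouth",unp(t,[f((100,295),215,185,6),f((212,285),215,185,6)],.131))
# bench plate contour
for nm,c,roi in (("t",t,(376,225,416,265)),("s",s,(300,215,360,245))):
    pass
E
```

```text
[[0.6941 0.317  0.012 ]
 [0.7101 0.222  0.012 ]
 [0.4481 0.1745 0.012 ]
 [0.4316 0.2711 0.012 ]]
[0.09630906 0.26625197 0.09802157 0.2665147 ]
yaw 10.102292422050006 c [0.57099235 0.246136   0.012     ]
knob top [[0.62033127 0.25371479 0.145     ]] side [[0.61847954 0.26610882 0.145     ]]
plate rails top [[0.51682876 0.25921489 0.069     ]
 [0.5202859  0.20991286 0.069     ]
 [0.45309839 0.20055173 0.069     ]
 [0.44665045 0.25027163 0.069     ]]
plate rails side [[0.52016687 0.21088241 0.069     ]
 [0.45492266 0.20201073 0.069     ]
 [0.44606356 0.25998041 0.069     ]
 [0.51400176 0.26682704 0.069     ]]
[[ 0.56685823 -0.19866222  0.005     ]
 [ 0.57339797 -0.26781221  0.005     ]
 [ 0.51970527 -0.27079276  0.005     ]
 [ 0.51502824 -0.20466564  0.005     ]] [ 0.54374743 -0.23548321  0.005     ]
[[ 0.88724105 -0.29548402  0.        ]]
[[ 0.96478503 -0.34420468  0.        ]]
disp [[ 0.53826137  0.12639106  0.415     ]
 [ 0.53800747 -0.01828985  0.415     ]] mouth [[0.57370541 0.26779103 0.131     ]
 [0.57853954 0.21298584 0.131     ]]
```

```bash
cat >> h.py <<'E'
L=dict(o=np.array([.577,.2465,0]),yaw=np.radians(9.5))
def W(P):
    P=np.atleast_2d(P).astype(float); return P@R.from_euler('z',L['yaw']).as_matrix().T+L['o']
def box(x0,x1,y0,y1,z): return [[x0,y0,z],[x1,y0,z],[x1,y1,z],[x0,y1,z]]
def overlay(c,name,x0,y0,w,h,s,j=0.0,extra=[]):
    im=cv2.resize(c["pixels"][y0:y0+h,x0:x0+w,::-1],None,fx=s,fy=s,interpolation=cv2.INTER_CUBIC)
    a=np.linspace(0,2*np.pi,40)
    S=[(W(box(-.139,.127,-.05,.05,.012)),(0,255,0)),(W(box(-.13,-.012,-.022,.022,.064)),(255,0,0)),
       (W(np.c_[.044+.016*np.cos(a),.016*np.sin(a),0*a+.145-j]),(0,0,255)),
       (W(np.c_[.044+.016*np.cos(a),.016*np.sin(a),0*a+.131-j]),(0,128,255)),
       (W([[0,-.03,.131-j],[0,.03,.131-j]]),(255,0,255)),
       (W(box(.076,.096,-.03,.03,.133)),(0,255,255))]+extra
    for P,col in S:
        q=((proj(c,P)-[x0,y0]+.5)*s-.5)
        cv2.polylines(im,[np.round(q).astype(int)],True,col,1)
    cv2.imwrite(f"pics/{name}.png",im)
E
python3 - <<'E'
from h import *
overlay(manip.capture("top"),"o1",215,185,65,100,6)
overlay(manip.capture("side"),"o2",255,255,120,80,6)
E
```

```text
(no output)
```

View pics/o1.png

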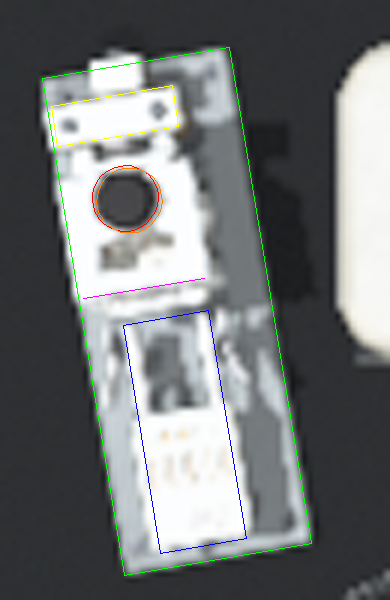

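View pics/o2.png

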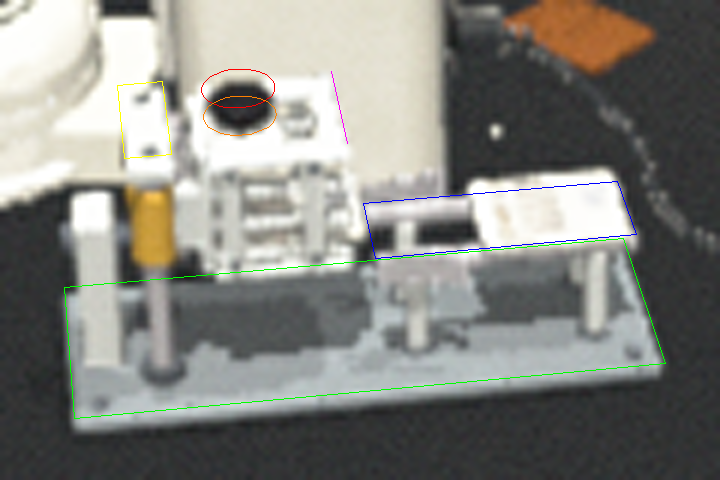

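```bash
cat >> h.py <<'E'
def to(P,jaw_deg=None,world=True):
    """print tool-frame shift and turn about z; jaw_deg = wanted world angle of tool y (mod 180)"""
    s=manip.sense(); M=R.from_rotvec(s["tool_rot"]).as_matrix()
    P=np.array(P,float) if world else W(P)[0]
    d=P-s["ee_pos"]; print("t",round(s["time_s"],2),"tcp",s["ee_pos"].round(4),"loader",((s["ee_pos"]-L['o'])@R.from_euler('z',L['yaw']).as_matrix()).round(4),"target",P.round(4))
    print("tool shift",(M.T@d).round(4),"z-axis",M[:,2].round(3),"jaw",round(np.degrees(np.arctan2(M[1,1],M[0,1])),2),"F",s["wrist_force"].round(1),"open",round(s["opening"],3),"q6",s["joint_positions"].round(2))
    if jaw_deg is not None:
        a=np.degrees(np.arctan2(M[1,1],M[0,1])); e=(jaw_deg-a+90)%180-90; 
        print("turn z(tool)",-e if M[2,2]<0 else e)
        A=np.radians(a+e); # axes after turn
        y=np.array([np.cos(A),np.sin(A),0]); z=np.array([0,0,-1.]); x=np.cross(y,z); print("shift after turn",(np.array([x,y,z])@d).round(4))
E
python3 - <<'E'
from h import *
to([.045*0+.0,0,0],9.5)
to([.044,0,.20],9.5,False)
E
```

```text
t 0.4 tcp [ 0.1769 -0.4942  0.2054] loader [-0.5168 -0.6645  0.2054] target [0. 0. 0.]
tool shift [-0.     -0.5248  0.2056] z-axis [-0.  0. -1.] jaw -70.3 F [-0.5 -0.6  0.5] open 0.998 q6 [-1.35  0.05  0.1   1.62 -0.    1.44]
turn z(tool) -79.8015868197185
shift after turn [ 0.5166 -0.0929  0.2054]
t 0.4 tcp [ 0.1769 -0.4942  0.2054] loader [-0.5168 -0.6645  0.2054] target [0.6204 0.2538 0.2   ]
tool shift [ 0.6696 -0.5547  0.0057] z-axis [-0.  0. -1.] jaw -70.3 F [-0.5 -0.6  0.5] open 0.998 q6 [-1.35  0.05  0.1   1.62 -0.    1.44]
turn z(tool) -79.8015868197185
shift after turn [0.6645 0.5608 0.0054]
```

Emit:
play_rows(steps=[0,0,0,0,0,-0.05,1,0,0,0,0,0,-0.05,1,0,0,0,0,-0.03,-0.04,1,0,0,0,0,-0.05,0,1,0,0,0,0,-0.03,0,1])

```text
time_s: 0.9
ee_pos: [0.1394, -0.3895, 0.3483]
tool_rot: [3.091, 0.537, -0.0]
wrist_force: [-0.1, 0.1, 0.2]
opening: 0.138
```

Emit:
play_rows(steps=[0,0,-7,0.05,0,0,1,0,0,-7,0.05,0,0,1,0,0,-7,0.05,0,0,1,0,0,-7,0.05,0,0,1,0,0,-7,0.05,0,0,1])

```text
time_s: 1.4
ee_pos: [0.3463, -0.253, 0.3453]
tool_rot: [2.787, 1.449, 0.0]
wrist_force: [0.3, -0.3, 0.1]
opening: -0.001
```

```bash
python3 - <<'E'
from h import *
to([.044,0,.20],9.5,False)
c=manip.capture("side");cv2.imwrite("pics/s1.png",c["pixels"][:,:,::-1])
E
```

```text
t 1.4 tcp [ 0.3463 -0.253   0.3453] loader [-0.31   -0.4545  0.3453] target [0.6204 0.2538 0.2   ]
tool shift [ 0.5723 -0.0666  0.1453] z-axis [ 0. -0. -1.] jaw -35.04 F [ 0.3 -0.3  0.1] open -0.001 q6 [-0.79 -0.11  0.23  1.91  0.    1.39]
turn z(tool) -44.54323226596034
shift after turn [0.4545 0.354  0.1453]
```

View pics/s1.png

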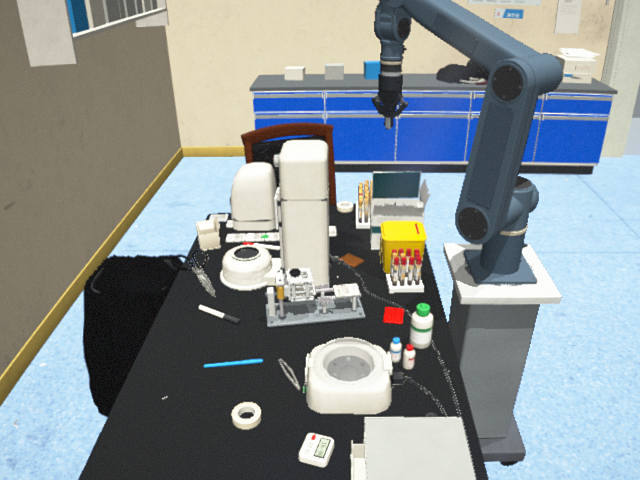

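Emit:
play_rows(steps=[0,0,-6.7,0.05,0,0,1,0,0,-6.7,0.05,0,0,1,0,0,-6.7,0.05,0,0,1,0,0,-6.7,0.05,0,0,1,0,0,-6.7,0.05,0,0,1])

```text
time_s: 1.95
ee_pos: [0.4374, -0.0236, 0.3453]
tool_rot: [2.251, 2.191, 0.0]
wrist_force: [1.7, -0.0, -0.0]
opening: -0.003
```

Emit:
play_rows(steps=[0,0,-6,0.05,0,0,1,0,0,-5,0.05,0,0,1,0,0,0,0.05,0,0,1,0,0,0,0.04,0,0,1,0,0,0,0,0,0,1])

```text
time_s: 2.45
ee_pos: [0.419, 0.1674, 0.3457]
tool_rot: [-2.027, -2.398, -0.002]
wrist_force: [1.5, -0.8, -0.6]
opening: -0.001
```

```bash
python3 - <<'E'
from h import *
to([.044,0,.20],9.5,False)
E
```

```text
t 2.45 tcp [0.419  0.1674 0.3457] loader [-0.1689 -0.0519  0.3457] target [0.6204 0.2538 0.2   ]
tool shift [0.0513 0.2129 0.1457] z-axis [-0.     0.002 -1.   ] jaw 9.6 F [ 1.5 -0.8 -0.6] open -0.001 q6 [ 0.23 -0.06  0.28  1.91  0.    1.63]
turn z(tool) 0.09561077293811593
shift after turn [0.0519 0.2129 0.1457]
```

Emit:
play_rows(steps=[0,0,0,0.03,0.04,0,1,0,0,0,0.022,0.044,0,1,0,0,0,0,0.05,0,1,0,0,0,0,0.05,0,1,0,0,0,0,0.029,0.03,1])

```text
time_s: 2.95
ee_pos: [0.623, 0.2476, 0.318]
tool_rot: [2.034, 2.387, 0.011]
wrist_force: [1.9, 0.3, 1.2]
opening: -0.0
```

Emit:
play_rows(steps=[0,0,0,0,0,0.05,1,0,0,0,0,0,0.05,1,0,0,0,0,0,0.02,1,0,0,0,0,0,0,1,0,0,0,0,0,0,1])

```text
time_s: 3.45
ee_pos: [0.6177, 0.247, 0.1971]
tool_rot: [2.037, 2.391, 0.0]
wrist_force: [-0.8, 0.3, 1.1]
opening: 0.001
```

```bash
python3 - <<'E'
from h import *
to([.044,0,.145],9.5,False)
overlay(manip.capture("top"),"t2",200,170,100,120,5)
overlay(manip.capture("side"),"s2",240,180,140,150,4)
E
```

```text
t 3.45 tcp [0.6177 0.247  0.1971] loader [ 0.0402 -0.0062  0.1971] target [0.6204 0.2538 0.145 ]
tool shift [0.0062 0.0037 0.0521] z-axis [ 0.001 -0.    -1.   ] jaw 9.13 F [-0.8  0.3  1.1] open 0.001 q6 [ 0.28  0.43  0.54  1.68 -0.    1.69]
turn z(tool) -0.373606192906891
shift after turn [0.0062 0.0038 0.0521]
```

View pics/t2.png

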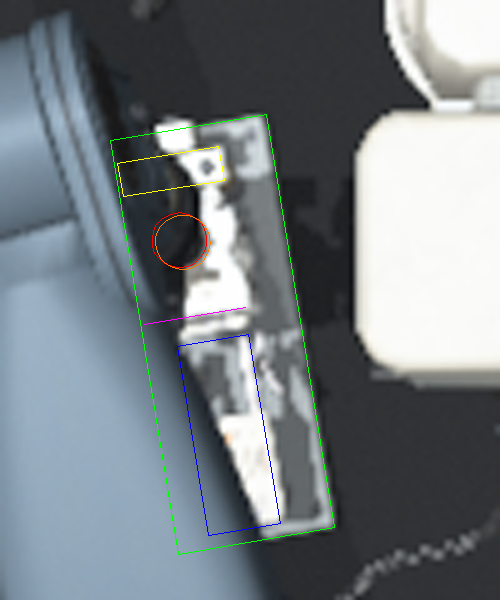

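View pics/s2.png

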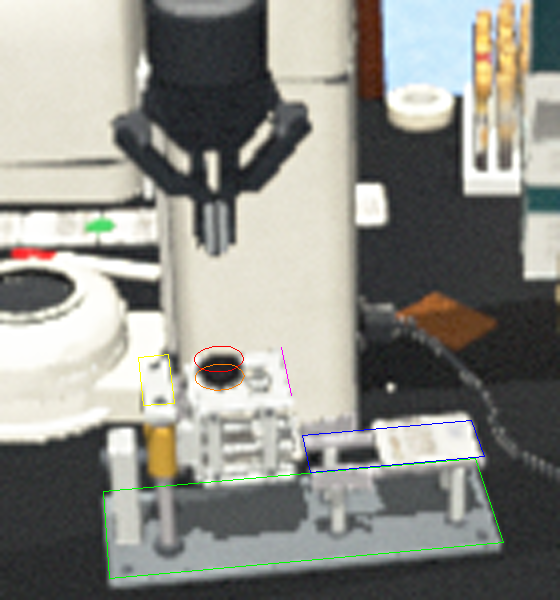

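```bash
python3 - <<'E'
from h import *
c=manip.capture("side"); p=proj(c,[manip.sense()["ee_pos"]]); print((p-[240,180]+.5)*4)
E
```

```text
[[217.52722161 280.85288466]]
```

Emit:
play_rows(steps=[0,0,-0.4,0.006,0.004,0.02,1,0,0,0,0,0,0.02,1,0,0,0,0,0,0,1])

```text
time_s: 3.9
ee_pos: [0.6199, 0.2546, 0.1556]
tool_rot: [-2.027, -2.399, 0.002]
wrist_force: [0.2, 0.6, -0.6]
opening: 0.0
```

```bash
python3 - <<'E'
from h import *
to([.044,0,.145],9.5,False)
c=manip.capture("side"); p=proj(c,[manip.sense()["ee_pos"]]); print((p-[255,225])*6)
overlay(c,"s3",255,225,120,90,6)
E
```

```text
t 3.9 tcp [0.6199 0.2546 0.1556] loader [0.0437 0.0009 0.1556] target [0.6204 0.2538 0.145 ]
tool shift [-0.0009  0.0003  0.0106] z-axis [-0.001 -0.    -1.   ] jaw 9.61 F [ 0.2  0.6 -0.6] open 0.0 q6 [ 0.29  0.44  0.46  1.6  -0.    1.69]
turn z(tool) 0.11160850218593055
shift after turn [-0.0009  0.0003  0.0106]
[[234.00937093 242.93311323]]
```

View pics/s3.png

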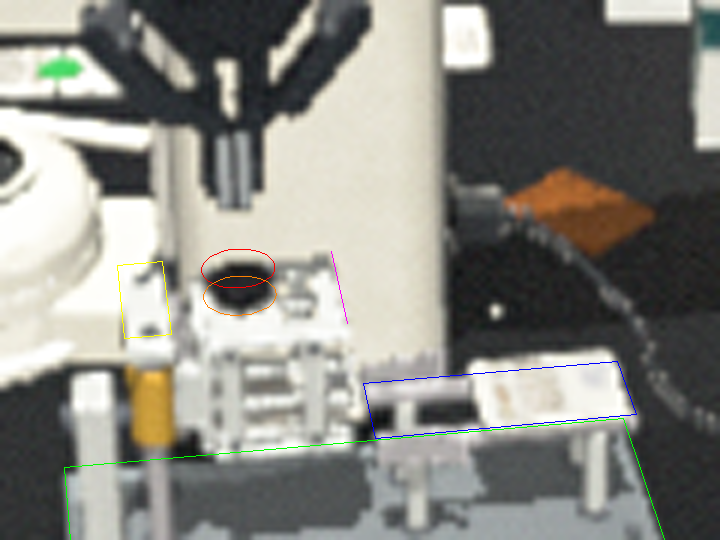

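Emit:
play_rows(steps=[0,0,0,0,0,0.005,1,0,0,0,0,0,0.003,1,0,0,0,0,0,0,1])

```text
time_s: 4.25
ee_pos: [0.6206, 0.2547, 0.149]
tool_rot: [2.027, 2.399, 0.002]
wrist_force: [-0.0, 0.5, 0.2]
opening: -0.002
```

Emit:
play_rows(steps=[0,0,0,0,0,0.004,1,0,0,0,0,0,0.003,1,0,0,0,0,0,0,1])

```text
time_s: 4.55
ee_pos: [0.6198, 0.2545, 0.1404]
tool_rot: [-2.027, -2.399, 0.002]
wrist_force: [-1.3, 0.4, -0.4]
opening: -0.002
```

Emit:
play_rows(steps=[0,0,0,0,0,0.003,1,0,0,0,0,0,0.003,1,0,0,0,0,0,0,1])

```text
time_s: 4.85
ee_pos: [0.6198, 0.2545, 0.1344]
tool_rot: [-2.027, -2.399, 0.002]
wrist_force: [0.7, -0.9, 0.1]
opening: 0.003
```

```bash
python3 - <<'E'
from h import *
to([.044,0,.145],9.5,False)
c=manip.capture("side"); p=proj(c,[manip.sense()["ee_pos"]]); print((p-[255,225])*6)
overlay(c,"s4",255,225,120,90,6)
E
```

```text
t 4.85 tcp [0.6198 0.2545 0.1344] loader [0.0435 0.0008 0.1344] target [0.6204 0.2538 0.145 ]
tool shift [-0.0008  0.0005 -0.0106] z-axis [-0.001 -0.    -1.   ] jaw 9.6 F [ 0.7 -0.9  0.1] open 0.003 q6 [0.29 0.43 0.41 1.55 0.   1.69]
turn z(tool) 0.09704202450777188
shift after turn [-0.0008  0.0005 -0.0106]
[[237.30491539 286.28083466]]
```

View pics/s4.png

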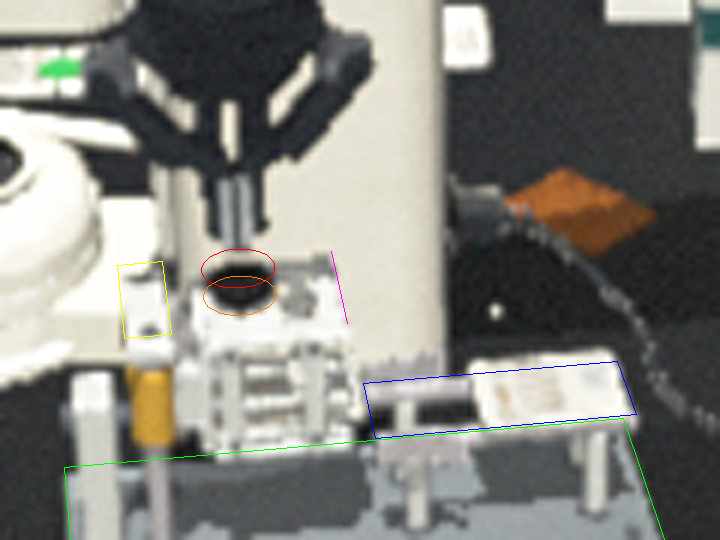

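Emit:
play_rows(steps=[0,0,0,0,0,0.003,1,0,0,0,0,0,0,1])

```text
time_s: 5.1
ee_pos: [0.62, 0.2546, 0.1318]
tool_rot: [-2.028, -2.399, 0.001]
wrist_force: [0.1, 0.8, 0.9]
opening: 0.0
```

Emit:
play_rows(steps=[0,0,0,0,0,0.003,1,0,0,0,0,0,0,1])

```text
time_s: 5.3
ee_pos: [0.6199, 0.2546, 0.1287]
tool_rot: [-2.028, -2.399, 0.001]
wrist_force: [0.2, 1.0, -0.5]
opening: 0.002
```

Emit:
play_rows(steps=[0,0,0,0,0,0.003,1,0,0,0,0,0,0,1])

```text
time_s: 5.5
ee_pos: [0.6199, 0.2545, 0.1256]
tool_rot: [-2.028, -2.399, 0.001]
wrist_force: [-0.6, 0.3, 0.3]
opening: 0.001
```

Emit:
play_rows(steps=[0,0,0,0,0,0.003,1,0,0,0,0,0,0,1])

```text
time_s: 5.7
ee_pos: [0.6199, 0.2545, 0.1226]
tool_rot: [-2.028, -2.399, 0.001]
wrist_force: [0.1, 0.3, -0.7]
opening: -0.001
```

Emit:
play_rows(steps=[0,0,0,0,0,0.003,1,0,0,0,0,0,0,1])

```text
time_s: 5.9
ee_pos: [0.6199, 0.2546, 0.1197]
tool_rot: [-2.027, -2.399, 0.001]
wrist_force: [1.0, 0.1, -0.2]
opening: 0.002
```

```bash
python3 - <<'E'
from h import *
to([.044,0,.145],9.5,False)
c=manip.capture("side"); p=proj(c,[manip.sense()["ee_pos"]]); print((p-[255,225])*6)
overlay(c,"s5",255,225,120,90,6)
E
```

```text
t 5.9 tcp [0.6199 0.2546 0.1197] loader [0.0437 0.0009 0.1197] target [0.6204 0.2538 0.145 ]
tool shift [-0.0009  0.0003 -0.0253] z-axis [-0.001 -0.    -1.   ] jaw 9.6 F [ 1.   0.1 -0.2] open 0.002 q6 [ 0.29  0.43  0.38  1.52 -0.    1.69]
turn z(tool) 0.10068869524306479
shift after turn [-0.0009  0.0003 -0.0253]
[[238.56381058 314.86418525]]
```

View pics/s5.png

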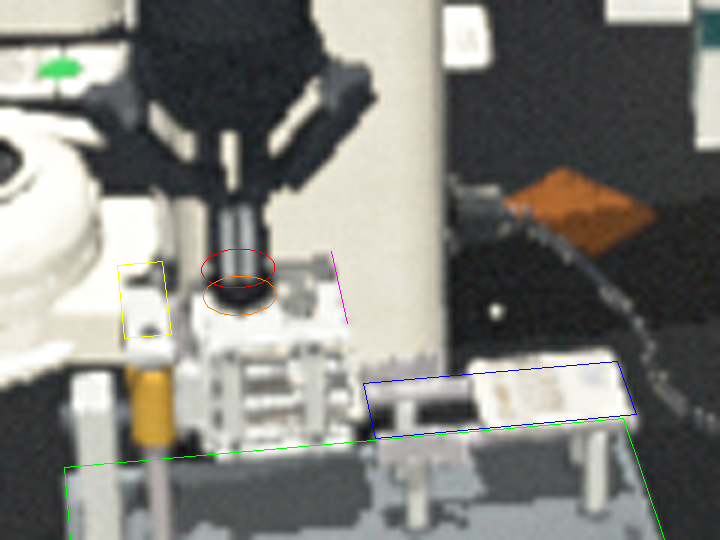

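Emit:
play_rows(steps=[0,0,0,0,0,0.003,1,0,0,0,0,0,0,1])

```text
time_s: 6.15
ee_pos: [0.6204, 0.2547, 0.1174]
tool_rot: [2.028, 2.399, 0.001]
wrist_force: [-0.0, 0.9, -0.2]
opening: 0.0
```

Emit:
play_rows(steps=[0,0,0,0,0,0.003,1,0,0,0,0,0,0,1])

```text
time_s: 6.35
ee_pos: [0.6205, 0.2547, 0.1166]
tool_rot: [2.027, 2.399, 0.003]
wrist_force: [-2.2, -1.1, 6.9]
opening: 0.002
```

Emit:
play_rows(steps=[0,0,0,0,0,0.003,1,0,0,0,0,0,0,1])

```text
time_s: 6.55
ee_pos: [0.6206, 0.2548, 0.1155]
tool_rot: [2.026, 2.398, 0.005]
wrist_force: [-4.7, -2.2, 11.8]
opening: -0.002
```

```bash
python3 - <<'E'
from h import *
to([.044,0,.145],9.5,False)
c=manip.capture("side"); overlay(c,"s6",255,225,120,90,6)
c=manip.capture("top"); overlay(c,"t6",215,185,65,100,6)
E
```

```text
t 6.55 tcp [0.6206 0.2548 0.1155] loader [0.0444 0.0009 0.1155] target [0.6204 0.2538 0.145 ]
tool shift [-0.0009 -0.0003 -0.0295] z-axis [ 0.004  0.001 -1.   ] jaw 9.6 F [-4.7 -2.2 11.8] open -0.002 q6 [ 0.29  0.43  0.37  1.51 -0.    1.69]
turn z(tool) 0.10415916907861344
shift after turn [-0.0009 -0.0004 -0.0295]
```

View pics/s6.png

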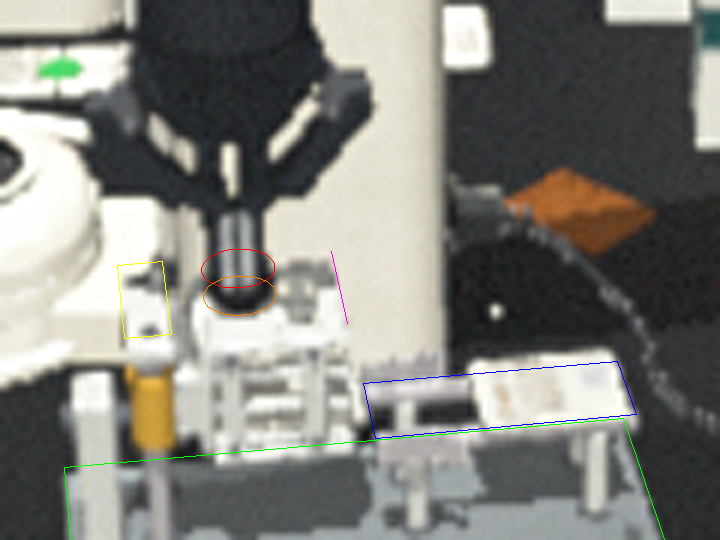

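Emit:
play_rows(steps=[0,0,0,0,0,0.003,1,0,0,0,0,0,0,1])

```text
time_s: 6.85
ee_pos: [0.6206, 0.2548, 0.1124]
tool_rot: [2.026, 2.398, 0.005]
wrist_force: [-3.2, -2.3, 9.3]
opening: -0.002
```

Emit:
play_rows(steps=[0,0,0,0,0,0.003,1,0,0,0,0,0,0,1])

```text
time_s: 7.05
ee_pos: [0.6205, 0.2547, 0.1065]
tool_rot: [2.027, 2.399, 0.002]
wrist_force: [0.5, 0.2, -0.5]
opening: 0.001
```

Emit:
play_rows(steps=[0,0,0,0,0,0.003,1,0,0,0,0,0,0,1])

```text
time_s: 7.25
ee_pos: [0.6206, 0.2548, 0.1026]
tool_rot: [2.027, 2.399, 0.002]
wrist_force: [0.1, 0.4, 2.2]
opening: 0.002
```

Emit:
play_rows(steps=[0,0,0,0,0,0.003,1,0,0,0,0,0,0,1])

```text
time_s: 7.45
ee_pos: [0.6207, 0.2548, 0.1015]
tool_rot: [2.027, 2.399, 0.003]
wrist_force: [-2.5, -0.6, 8.7]
opening: -0.001
```

Emit:
play_rows(steps=[0,0,0,0,0,0.003,1,0,0,0,0,0,0,1])

```text
time_s: 7.65
ee_pos: [0.6207, 0.2548, 0.0998]
tool_rot: [2.027, 2.398, 0.004]
wrist_force: [-3.4, -1.1, 11.3]
opening: -0.003
```

Emit:
play_rows(steps=[0,0,0,0,0,0.003,1,0,0,0,0,0,0,1])

```text
time_s: 7.85
ee_pos: [0.6208, 0.2548, 0.0963]
tool_rot: [2.027, 2.398, 0.004]
wrist_force: [-2.5, -1.2, 8.5]
opening: -0.003
```

Emit:
play_rows(steps=[0,0,0,0,0,0.003,1,0,0,0,0,0,0,1])

```text
time_s: 8.05
ee_pos: [0.6207, 0.2548, 0.0916]
tool_rot: [2.027, 2.399, 0.003]
wrist_force: [0.3, -0.2, 1.4]
opening: 0.003
```

Emit:
play_rows(steps=[0,0,0,0,0,0.002,1,0,0,0,0,0,0,1])

```text
time_s: 8.25
ee_pos: [0.6198, 0.2545, 0.0869]
tool_rot: [-2.027, -2.399, 0.002]
wrist_force: [0.2, 0.2, 0.1]
opening: -0.003
```

Emit:
play_rows(steps=[0,0,0,0,0,-0.05,1,0,0,0,0,-0.05,0,1,0,0,0,0,-0.05,0,1,0,0,0,0,-0.05,0,1,0,0,0,0,-0.05,0,1])

```text
time_s: 8.75
ee_pos: [0.4207, 0.2207, 0.1366]
tool_rot: [-2.027, -2.398, 0.003]
wrist_force: [-1.5, 1.2, 1.3]
opening: -0.001
```

Emit:
play_rows(steps=[0,0,0,0,0,0,1,0,0,0,0,0,0,1])

```text
time_s: 8.95
ee_pos: [0.4211, 0.2209, 0.1366]
tool_rot: [-2.026, -2.399, 0.003]
wrist_force: [1.1, -0.2, 0.3]
opening: -0.001
```

```bash
python3 - <<'E'
from h import *
to([-.155,0,.032],9.5,False)
c=manip.capture("side"); overlay(c,"s7",245,225,130,90,6,.034)
p=proj(c,[manip.sense()["ee_pos"]]); print((p-[245,225])*6)
c=manip.capture("top"); overlay(c,"t7",200,185,100,120,5,.034)
E
```

```text
t 8.95 tcp [0.4211 0.2209 0.1366] loader [-0.158   0.0005  0.1366] target [0.4241 0.2209 0.032 ]
tool shift [-0.0004  0.0032  0.1046] z-axis [-0.002 -0.001 -1.   ] jaw 9.64 F [ 1.1 -0.2  0.3] open -0.001 q6 [ 0.34 -0.08 -0.17  1.49 -0.    1.74]
turn z(tool) 0.13833075588732413
shift after turn [-0.0005  0.003   0.1046]
[[745.34533534 242.78483613]]
```

View pics/s7.png

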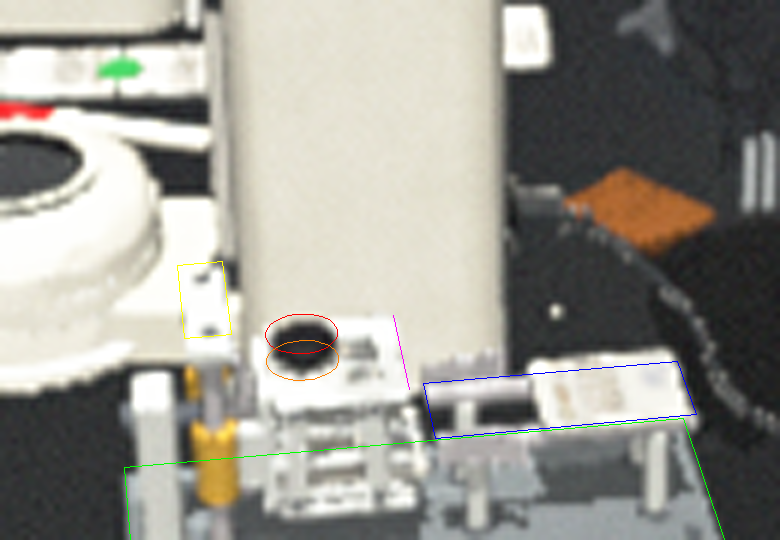

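View pics/t7.png

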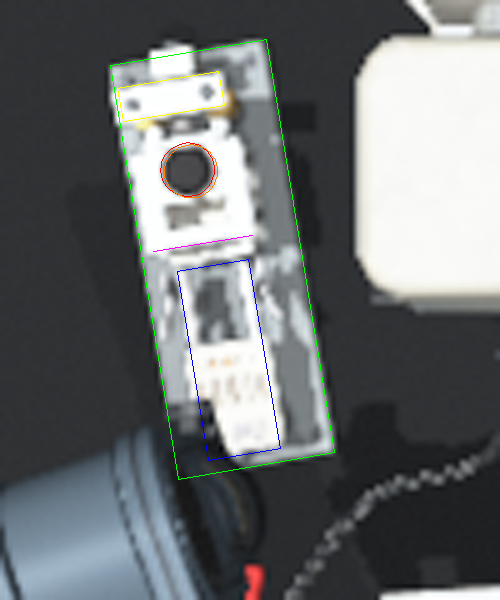

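Emit:
play_rows(steps=[0,0,0,0,0,0.05,1,0,0,0,0,0,0.04,1,0,0,0,0,0,0.015,1,0,0,0,0,0,0,1,0,0,0,0,0,0,1])

```text
time_s: 9.55
ee_pos: [0.4245, 0.2216, 0.0337]
tool_rot: [2.028, 2.399, 0.001]
wrist_force: [0.4, -0.3, -0.4]
opening: 0.003
```

```bash
python3 - <<'E'
from h import *
to([-.155,0,.032],9.5,False)
c=manip.capture("side"); a=np.array(manip.sense()["ee_pos"])
p=proj(c,[a,a+[0,0,.02],a+[0,0,.026]]); print((p-[315,235])*8)
overlay(c,"s8",315,235,95,75,8,.034)
E
```

```text
t 9.55 tcp [0.4245 0.2216 0.0337] loader [-0.1546  0.0006  0.0337] target [0.4241 0.2209 0.032 ]
tool shift [-0.0006 -0.0005  0.0017] z-axis [ 0.001  0.    -1.   ] jaw 9.57 F [ 0.4 -0.3 -0.4] open 0.003 q6 [ 0.34 -0.04 -0.33  1.28 -0.    1.74]
turn z(tool) 0.0701463844192034
shift after turn [-0.0006 -0.0004  0.0017]
[[418.53792933 498.38341774]
 [420.19493344 450.46987426]
 [420.69419634 435.96133762]]
```

View pics/s8.png

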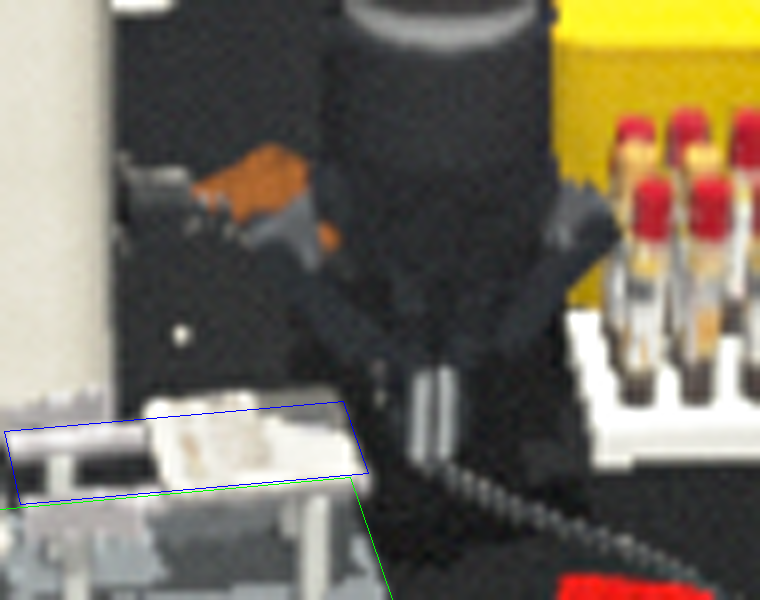

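```bash
python3 - <<'E'
from h import *
c=manip.capture("side")
for z in (.048,.053,.059):
    w=unp(c,[[315+436/8,235+458/8]],z); print(z,w,((w-L['o'])@R.from_euler('z',L['yaw']).as_matrix()))
t=manip.capture("top");crop(t,"t8",215,185,75,125,4.8)
E
```

```text
0.048 [[0.41930468 0.21659326 0.048     ]] [[-0.16046866 -0.00346936  0.048     ]]
0.053 [[0.41977985 0.22388747 0.053     ]] [[-0.15879612  0.0036464   0.053     ]]
0.059 [[0.42035005 0.23264052 0.059     ]] [[-0.15678907  0.0121853   0.059     ]]
```

View pics/t8.png

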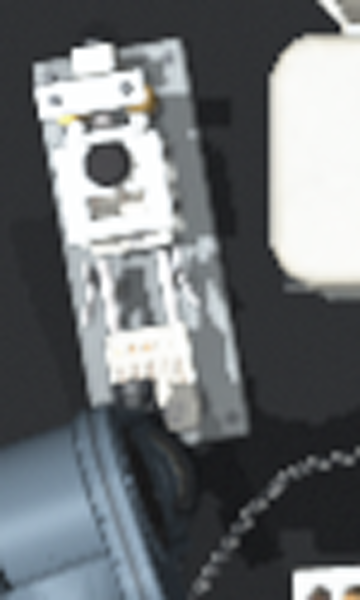

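```bash
python3 - <<'E'
from h import *
t=manip.capture("top")
for z in (.12,.14): print((proj(t,W([[-.105,0,z],[-.105,-.011,z],[-.105,.011,z]]))-[215,185])*4.8)
crop(t,"t9",225,250,45,45,14)
E
```

```text
[[142.82547809 397.20596251]
 [160.48116935 394.20701656]
 [125.16162409 400.20665925]]
[[138.63526    397.8240389 ]
 [156.52035256 394.78606067]
 [120.7417392  400.86382209]]
```

View pics/t9.png

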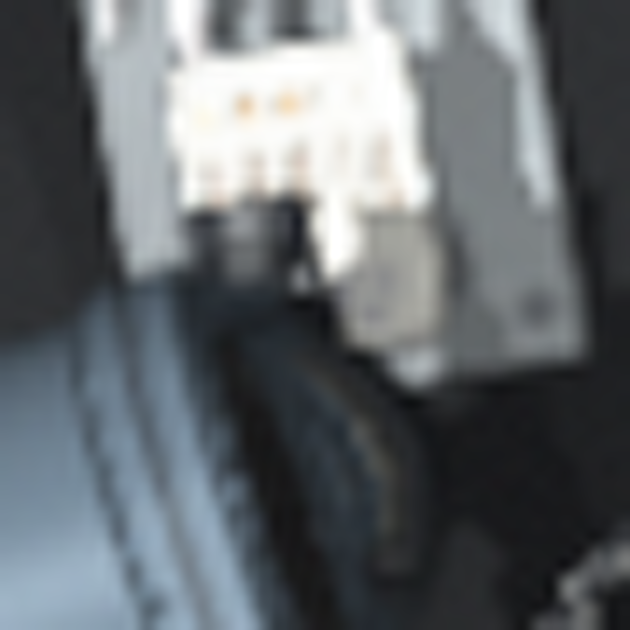

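Emit:
play_rows(steps=[0,0,0,0.002,0.006,0,1,0,0,0,0,0.006,0,1,0,0,0,0,0.004,0,1,0,0,0,0,0.003,0,1])

```text
time_s: 10.15
ee_pos: [0.4419, 0.2266, 0.0335]
tool_rot: [-2.028, -2.4, -0.0]
wrist_force: [-1.0, -0.3, 2.0]
opening: -0.006
```

Emit:
play_rows(steps=[0,0,0,0,0.003,0,1,0,0,0,0,0.003,0,1,0,0,0,0,0.003,0,1])

```text
time_s: 10.45
ee_pos: [0.4504, 0.2279, 0.0332]
tool_rot: [-2.028, -2.399, 0.0]
wrist_force: [-0.8, -0.1, 0.9]
opening: -0.003
```

```bash
python3 - <<'E'
from h import *
to([-.155,0,.032],9.5,False)
c=manip.capture("side"); 
overlay(c,"s10",300,235,95,75,8,.034)
t=manip.capture("top");crop(t,"t10",215,185,75,125,4.8)
E
```

```text
t 10.45 tcp [0.4504 0.2279 0.0332] loader [-0.1279  0.0026  0.0332] target [0.4241 0.2209 0.032 ]
tool shift [-0.0025 -0.0271  0.0012] z-axis [-0. -0. -1.] jaw 9.6 F [-0.8 -0.1  0.9] open -0.003 q6 [ 0.34  0.03 -0.26  1.28 -0.    1.74]
turn z(tool) 0.09777336159518768
shift after turn [-0.0026 -0.0271  0.0012]
```

View pics/s10.png

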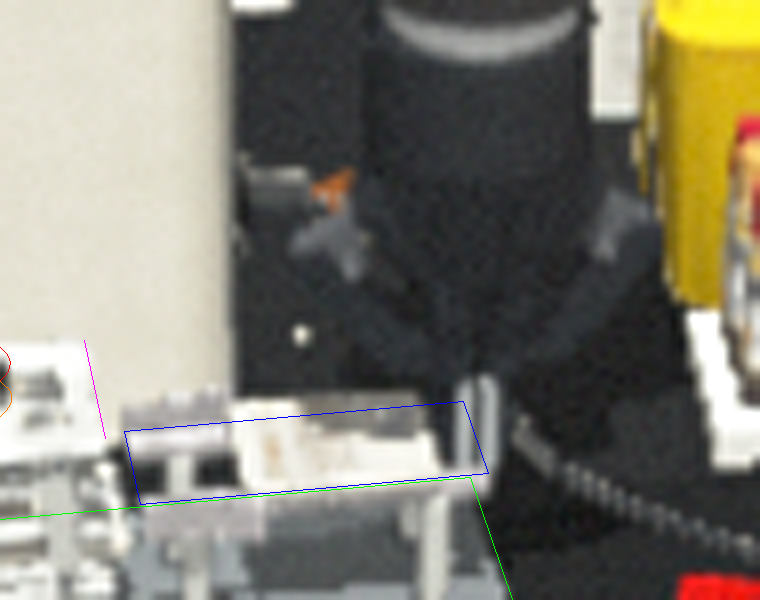

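View pics/t10.png

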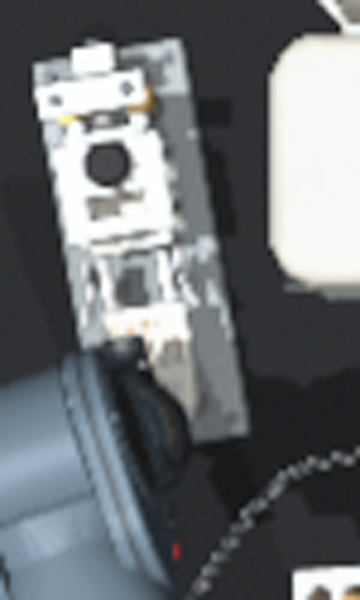

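Emit:
play_rows(steps=[0,0,0,-0.004,-0.002,0,1,0,0,0,0,0,0,1,0,0,0,0,0.006,0,1,0,0,0,0,0.008,0,1,0,0,0,0,0.008,0,1])

```text
time_s: 11.05
ee_pos: [0.4715, 0.2275, 0.0333]
tool_rot: [2.028, 2.399, 0.001]
wrist_force: [-0.4, 0.0, -0.7]
opening: -0.004
```

Emit:
play_rows(steps=[0,0,0,0,0.008,0,1,0,0,0,0,0.008,0,1,0,0,0,0,0.008,0,1,0,0,0,0,0.006,0,1,0,0,0,0,0,0,1])

```text
time_s: 11.55
ee_pos: [0.5013, 0.2324, 0.0332]
tool_rot: [2.028, 2.399, 0.001]
wrist_force: [0.6, 0.2, -0.2]
opening: -0.001
```

```bash
python3 - <<'E'
from h import *
to([-.019,0,.032],9.5,False)
c=manip.capture("side"); 
overlay(c,"s11",280,235,95,75,8,.034)
t=manip.capture("top");crop(t,"t11",215,185,75,125,4.8)
E
```

```text
t 11.55 tcp [0.5013 0.2324 0.0332] loader [-0.077  -0.0014  0.0332] target [0.5583 0.2434 0.032 ]
tool shift [0.0013 0.058  0.0013] z-axis [ 0.001  0.    -1.   ] jaw 9.58 F [ 0.6  0.2 -0.2] open -0.001 q6 [ 0.31  0.15 -0.13  1.28 -0.    1.72]
turn z(tool) 0.08049259435544798
shift after turn [0.0014 0.058  0.0012]
```

View pics/s11.png

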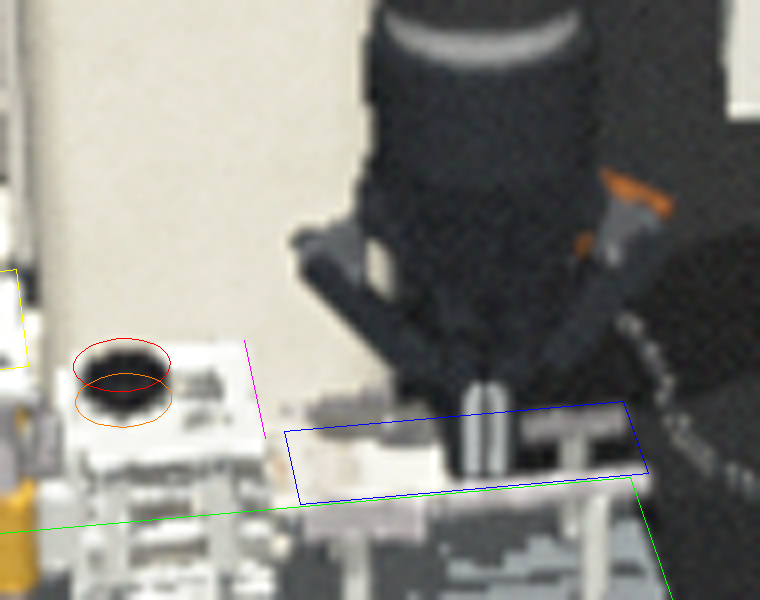

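View pics/t11.png

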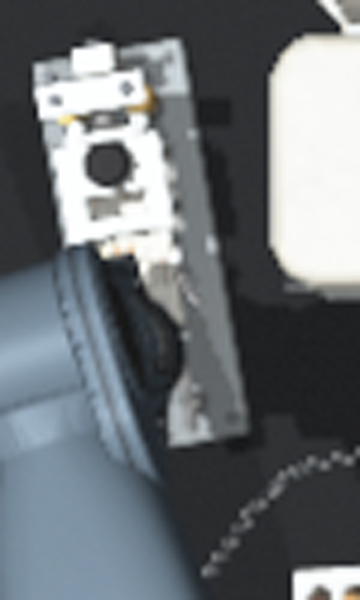

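Emit:
play_rows(steps=[0,0,0,0.001,0.006,0,1,0,0,0,0,0.006,0,1,0,0,0,0,0.006,0,1,0,0,0,0,0,0,1])

```text
time_s: 12.05
ee_pos: [0.5189, 0.2365, 0.0333]
tool_rot: [2.028, 2.399, 0.001]
wrist_force: [-0.3, 0.5, 0.7]
opening: 0.003
```

Emit:
play_rows(steps=[0,0,0,0,0.006,0,1,0,0,0,0,0.006,0,1,0,0,0,0,0.006,0,1,0,0,0,0,0,0,1])

```text
time_s: 12.45
ee_pos: [0.5366, 0.2394, 0.0333]
tool_rot: [2.028, 2.399, 0.001]
wrist_force: [0.0, 0.6, -0.6]
opening: -0.0
```

Emit:
play_rows(steps=[0,0,0,0,0.005,0,1,0,0,0,0,0.005,0,1,0,0,0,0,0,0,1])

```text
time_s: 12.75
ee_pos: [0.5462, 0.2411, 0.0333]
tool_rot: [2.028, 2.399, 0.001]
wrist_force: [1.0, 0.4, -0.3]
opening: 0.001
```

```bash
python3 - <<'E'
from h import *
to([-.019,0,.032],9.5,False)
c=manip.capture("side"); 
overlay(c,"s12",270,235,95,75,8,.034)
E
```

```text
t 12.75 tcp [0.5462 0.2411 0.0333] loader [-0.0313 -0.0003  0.0333] target [0.5583 0.2434 0.032 ]
tool shift [0.0003 0.0123 0.0013] z-axis [ 0.001  0.    -1.   ] jaw 9.59 F [ 1.   0.4 -0.3] open 0.001 q6 [ 0.3   0.26 -0.    1.3  -0.    1.71]
turn z(tool) 0.08627493920593565
shift after turn [0.0003 0.0123 0.0013]
```

View pics/s12.png

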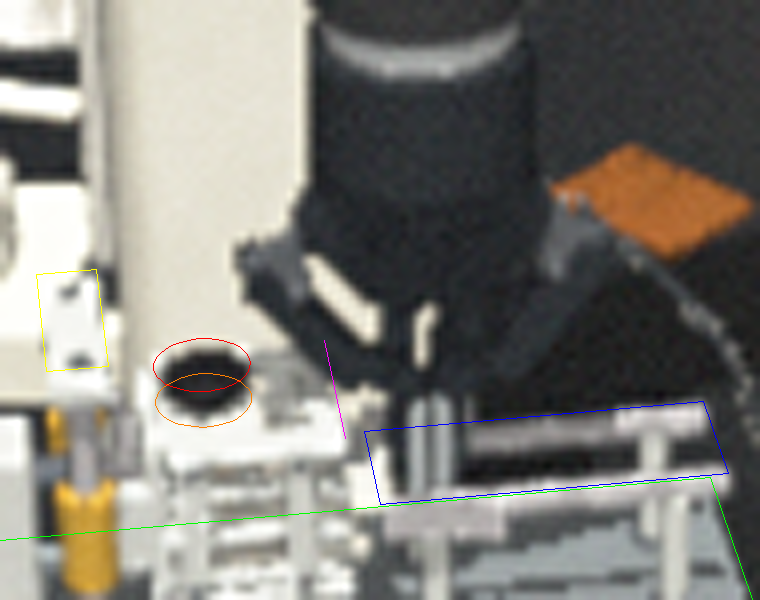

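Emit:
play_rows(steps=[0,0,0,0,0.004,0,1,0,0,0,0,0.003,0,1,0,0,0,0,0,0,1])

```text
time_s: 13.1
ee_pos: [0.5528, 0.2422, 0.0333]
tool_rot: [2.028, 2.399, 0.001]
wrist_force: [-0.2, -0.8, 0.3]
opening: -0.005
```

Emit:
play_rows(steps=[0,0,0,0,0.003,0,1,0,0,0,0,0,0,1])

```text
time_s: 13.3
ee_pos: [0.5556, 0.2427, 0.0332]
tool_rot: [2.028, 2.399, 0.0]
wrist_force: [-0.0, 0.4, -0.2]
opening: -0.001
```

Emit:
play_rows(steps=[0,0,0,0,0.002,0,1,0,0,0,0,0,0,1])

```text
time_s: 13.5
ee_pos: [0.5561, 0.2426, 0.0328]
tool_rot: [-2.027, -2.398, 0.004]
wrist_force: [-4.2, -1.9, 1.1]
opening: -0.001
```

Emit:
play_rows(steps=[0,0,0,0,0.002,0,1,0,0,0,0,0,0,1])

```text
time_s: 13.7
ee_pos: [0.5562, 0.2425, 0.0326]
tool_rot: [-2.025, -2.397, 0.008]
wrist_force: [-7.1, -2.3, 3.3]
opening: -0.0
```

Emit:
play_rows(steps=[0,0,0,0,0.002,0,1,0,0,0,0,0,0,1])

```text
time_s: 13.9
ee_pos: [0.5563, 0.2425, 0.0321]
tool_rot: [-2.024, -2.395, 0.013]
wrist_force: [-9.9, -3.3, 4.7]
opening: 0.004
```

```bash
python3 - <<'E'
from h import *
to([-.019,0,.032],9.5,False)
c=manip.capture("side"); 
overlay(c,"s13",270,235,95,75,8,.034)
E
```

```text
t 13.9 tcp [0.5563 0.2425 0.0321] loader [-0.0211 -0.0005  0.0321] target [0.5583 0.2434 0.032 ]
tool shift [0.0005 0.0021 0.0001] z-axis [-0.01  -0.003 -1.   ] jaw 9.62 F [-9.9 -3.3  4.7] open 0.004 q6 [0.3  0.3  0.04 1.32 0.   1.7 ]
turn z(tool) 0.1207955908643612
shift after turn [0.0005 0.0021 0.0001]
```

View pics/s13.png

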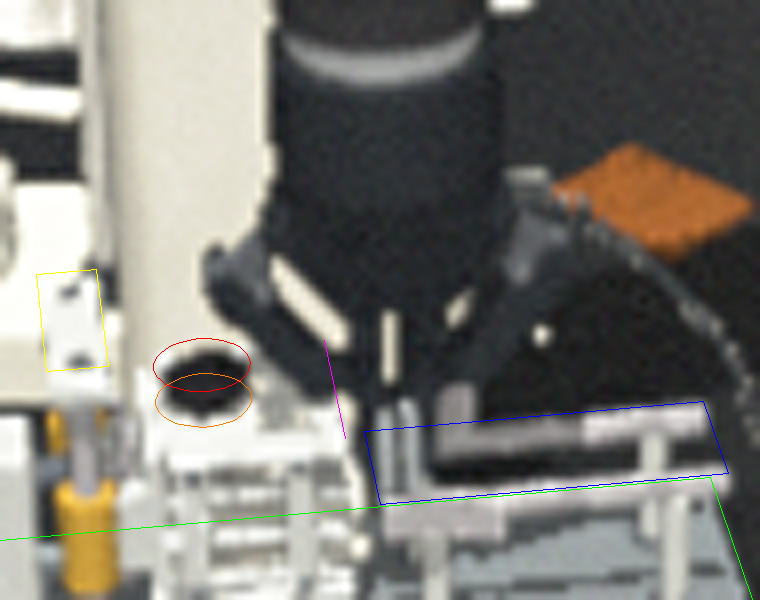

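Emit:
play_rows(steps=[0,0,0,0,-0.02,0,1,0,0,0,0,-0.04,0,1,0,0,0,0,-0.05,0,1,0,0,0,0,-0.05,0,1,0,0,0,0,0,-0.05,1])

```text
time_s: 14.45
ee_pos: [0.3619, 0.203, 0.0489]
tool_rot: [-1.999, -2.37, 0.105]
wrist_force: [-8.7, -3.2, -10.6]
opening: 0.003
```

Emit:
play_rows(steps=[0,0,0,0,-0.03,-0.04,1,0,0,0,0,0,-0.02,1,0,0,0,0,0,0,1])

```text
time_s: 14.75
ee_pos: [0.3761, 0.213, 0.1471]
tool_rot: [2.024, 2.396, 0.013]
wrist_force: [0.8, 0.7, 0.4]
opening: -0.001
```

```bash
python3 - <<'E'
from h import *
to([.044,0,.13],9.5,False)
c=manip.capture("side"); pl=(W(box(-.008,.06,-.026,.026,.068)),(0,200,0))
crop(c,"s14",265,255,90,70,8);overlay(c,"s14o",265,255,90,70,8,.034,[pl])
t=manip.capture("top"); overlay(t,"t14",215,190,60,75,8,.034,[pl])
E
```

```text
t 14.75 tcp [0.3761 0.213  0.1471] loader [-2.037e-01  1.000e-04  1.471e-01] target [0.6204 0.2538 0.13  ]
tool shift [-0.0007  0.2476  0.0193] z-axis [ 0.009  0.003 -1.   ] jaw 9.62 F [0.8 0.7 0.4] open -0.001 q6 [ 0.36 -0.21 -0.26  1.51  0.    1.76]
turn z(tool) 0.1222276292363631
shift after turn [-1.000e-04  2.477e-01  1.710e-02]
```

View pics/s14.png

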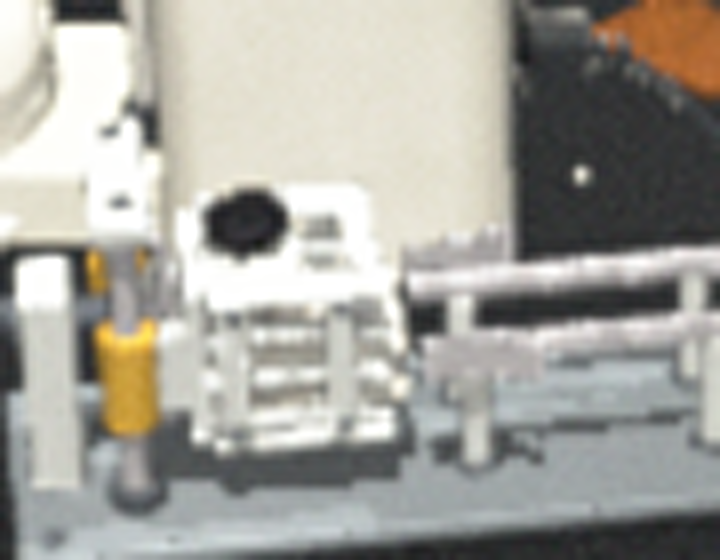

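View pics/t14.png

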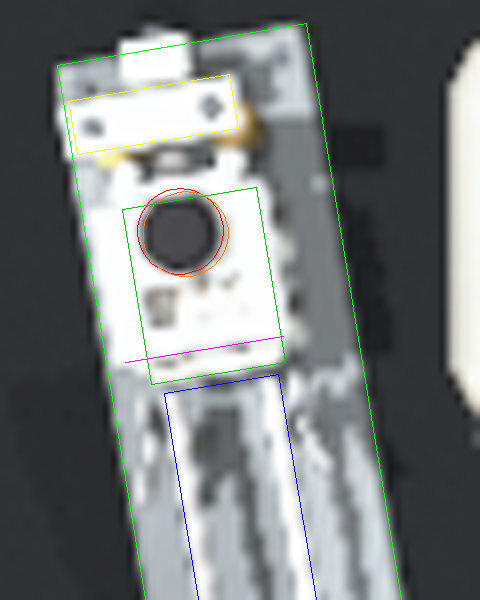

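View pics/s14o.png

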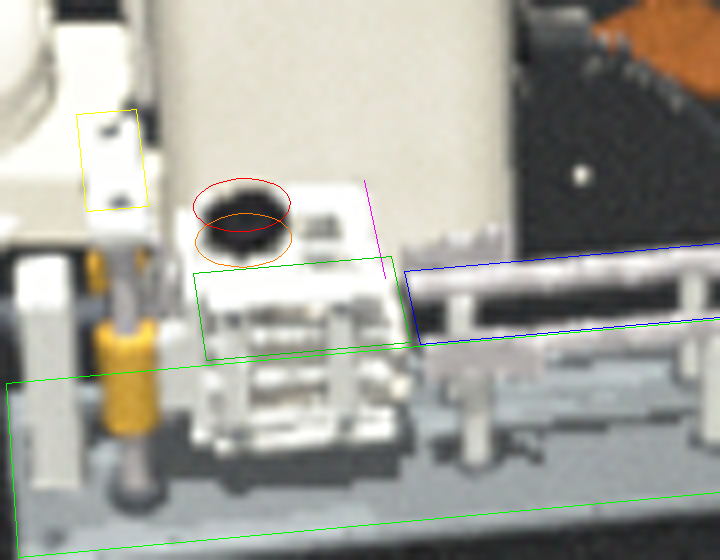

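Emit:
play_rows(steps=[0,0,0,0,0.05,0,1,0,0,0,0,0.05,0,1,0,0,0,0,0.05,0,1,0,0,0,0,0.05,0,1,0,0,0,0,0.045,0,1])

```text
time_s: 15.35
ee_pos: [0.6177, 0.2528, 0.1407]
tool_rot: [-2.028, -2.398, 0.002]
wrist_force: [0.5, -0.1, 1.1]
opening: 0.001
```

Emit:
play_rows(steps=[0,0,0,0,0,0.03,1,0,0,0,0,0,0.02,1,0,0,0,0,0,0,1])

```text
time_s: 15.65
ee_pos: [0.6138, 0.2519, 0.0869]
tool_rot: [-2.025, -2.395, 0.011]
wrist_force: [-1.1, 0.1, -0.1]
opening: -0.0
```

```bash
python3 - <<'E'
from h import *
to([.044,0,.09],9.5,False)
c=manip.capture("side"); overlay(c,"s15",265,225,90,90,7,.034)
E
```

```text
t 15.65 tcp [0.6138 0.2519 0.0869] loader [ 0.0372 -0.0007  0.0869] target [0.6204 0.2538 0.09  ]
tool shift [ 0.0007  0.0067 -0.0032] z-axis [-0.008 -0.002 -1.   ] jaw 9.57 F [-1.1  0.1 -0.1] open -0.0 q6 [ 0.29  0.43  0.31  1.46 -0.    1.69]
turn z(tool) 0.06541171743043606
shift after turn [ 0.0007  0.0068 -0.0031]
```

View pics/s15.png

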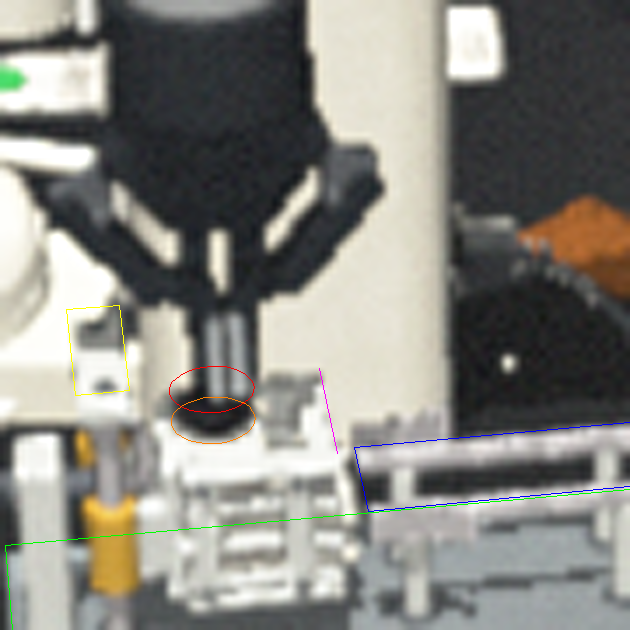

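Emit:
play_rows(steps=[-0.5,0,0,0,0.005,0,1,0,0,0,0,0,0.003,1,0,0,0,0,0,0,1])

```text
time_s: 16.0
ee_pos: [0.6207, 0.2539, 0.0915]
tool_rot: [2.023, 2.395, 0.013]
wrist_force: [-0.3, -0.3, 0.6]
opening: -0.0
```

Emit:
play_rows(steps=[0,0,0,0,0,0.003,1,0,0,0,0,0,0.003,1,0,0,0,0,0,0,1])

```text
time_s: 16.3
ee_pos: [0.6199, 0.2536, 0.0837]
tool_rot: [2.024, 2.396, 0.009]
wrist_force: [-0.5, 0.1, 0.1]
opening: 0.003
```

Emit:
play_rows(steps=[0,0,0,0,0,0.003,1,0,0,0,0,0,0,1])

```text
time_s: 16.5
ee_pos: [0.6205, 0.2537, 0.0825]
tool_rot: [2.024, 2.395, 0.012]
wrist_force: [-2.8, -1.3, 4.3]
opening: -0.001
```

Emit:
play_rows(steps=[0,0,0,0,0,0.002,1,0,0,0,0,0,0,1])

```text
time_s: 16.7
ee_pos: [0.6206, 0.2537, 0.0823]
tool_rot: [2.023, 2.394, 0.013]
wrist_force: [-5.1, -2.1, 9.1]
opening: 0.001
```

Emit:
play_rows(steps=[0,0,0,0,0,0.003,1,0,0,0,0,0,0,1])

```text
time_s: 16.9
ee_pos: [0.6206, 0.2537, 0.0799]
tool_rot: [2.023, 2.394, 0.013]
wrist_force: [-4.4, -0.8, 10.9]
opening: 0.001
```

Emit:
play_rows(steps=[0,0,0,0,0,0.003,1,0,0,0,0,0,0,1])

```text
time_s: 17.1
ee_pos: [0.6205, 0.2537, 0.0756]
tool_rot: [2.023, 2.395, 0.012]
wrist_force: [-2.0, -0.4, 4.0]
opening: -0.003
```

Emit:
play_rows(steps=[0,0,0,0,0,0.003,1,0,0,0,0,0,0,1])

```text
time_s: 17.3
ee_pos: [0.6206, 0.2537, 0.0703]
tool_rot: [2.024, 2.395, 0.011]
wrist_force: [0.1, -0.7, -0.5]
opening: -0.004
```

Emit:
play_rows(steps=[0,0,0,0,0,-0.05,1,0,0,0,0,0,-0.05,1,0,0,0,0,0,-0.05,1,0,0,0,0,-0.03,-0.04,1,0,0,0,0,-0.03,-0.04,1])

```text
time_s: 17.8
ee_pos: [0.5595, 0.2432, 0.3]
tool_rot: [2.025, 2.395, 0.01]
wrist_force: [0.2, 0.3, 0.5]
opening: 0.002
```

Emit:
play_rows(steps=[0,0,0,0,-0.05,0,1,0,0,0,0,-0.05,0,1,0,0,0,0,-0.05,0,1,0,0,0,0,-0.04,0,1,0,0,0,-0.01,-0.005,0,1])

```text
time_s: 18.3
ee_pos: [0.3651, 0.201, 0.2987]
tool_rot: [2.021, 2.399, 0.012]
wrist_force: [0.1, 0.1, -0.4]
opening: 0.001
```

Emit:
play_rows(steps=[0,0,0,-0.05,0,0,1,0,0,0,-0.05,0,0,1,0,0,0,-0.05,0,0,1,0,0,0,-0.05,0,0,1,0,0,0,-0.05,0,0,1])

```text
time_s: 18.8
ee_pos: [0.4113, -0.0481, 0.2977]
tool_rot: [2.024, 2.394, 0.011]
wrist_force: [1.7, -0.3, 0.5]
opening: -0.001
```

Emit:
play_rows(steps=[0,0,2,-0.05,0,0,0.2,0,0,2,-0.05,0,0,-0.6,0,0,1,-0.025,0,0,-0.6,0,0,0,0,0,0,-0.6])

```text
time_s: 19.2
ee_pos: [0.4283, -0.1734, 0.2962]
tool_rot: [2.134, 2.299, 0.009]
wrist_force: [-0.2, 1.1, 0.3]
opening: 0.677
```

```bash
python3 - <<'E'
from h import *
to([.5437,-.2355,.15],4.8)
c=manip.capture("top"); cv2.imwrite("pics/t16.png",c["pixels"][:,:,::-1])
c=manip.capture("side"); overlay(c,"s16",265,225,90,90,6,.051)
E
```

```text
t 19.2 tcp [ 0.4283 -0.1734  0.2962] loader [-0.2159 -0.3896  0.2962] target [ 0.5437 -0.2355  0.15  ]
tool shift [-0.0706  0.1094  0.1469] z-axis [ 0.007  0.001 -1.   ] jaw 4.26 F [-0.2  1.1  0.3] open 0.677 q6 [-0.53 -0.08  0.16  1.8   0.    0.96]
turn z(tool) -0.5367302306245989
shift after turn [-0.0715  0.1098  0.1462]
```

View pics/t16.png

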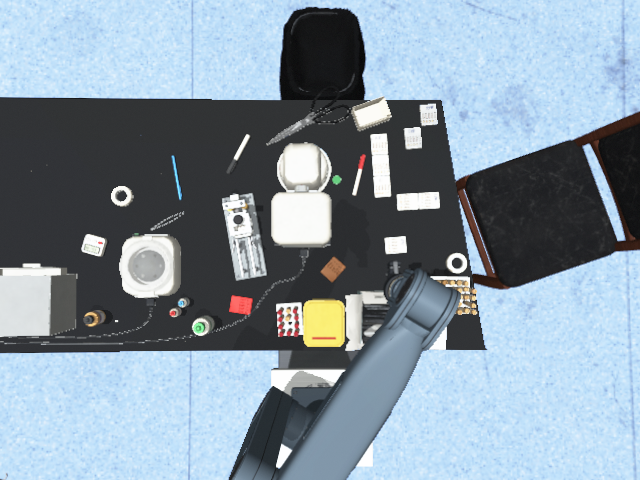

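View pics/s16.png

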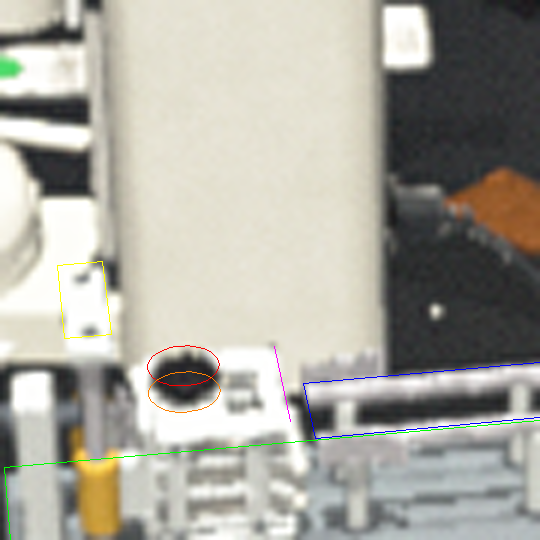

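Emit:
play_rows(steps=[0.4,0,-0.5,-0.03,0.035,0,-0.6,0,0,0,-0.025,0.04,0.01,-0.6,0,0,0,-0.016,0.034,0.03,-0.6,0,0,0,0,0,0.05,-0.6,0,0,0,0,0,0.05,-0.6])

```text
time_s: 19.8
ee_pos: [0.545, -0.2296, 0.1565]
tool_rot: [2.116, 2.32, 0.004]
wrist_force: [-0.4, -0.2, -0.1]
opening: 0.799
```

Emit:
play_rows(steps=[0,0,0,0,0,0.05,-0.6,0,0,0,0,0,0.045,-0.6,0,0,0,0,0,0,-0.6,0,0,0,0,0,0,-0.6])

```text
time_s: 20.2
ee_pos: [0.5424, -0.2288, 0.0631]
tool_rot: [-2.117, -2.319, -0.002]
wrist_force: [0.2, -0.1, 1.8]
opening: 0.805
```

```bash
python3 - <<'E'
from h import *
to([.5437,-.2355,.0],4.8)
c=manip.capture("top"); crop(c,"t17",340,200,110,100,6)
c=manip.capture("side"); crop(c,"s17",290,180,100,75,7)
a=manip.sense()["ee_pos"]; print(proj(c,[a,a+[0,0,.036]]))
E
```

```text
t 20.2 tcp [ 0.5424 -0.2288  0.0631] loader [-0.1125 -0.4631  0.0631] target [ 0.5437 -0.2355  0.    ]
tool shift [-0.0069  0.0006  0.0631] z-axis [-0.     0.002 -1.   ] jaw 5.21 F [ 0.2 -0.1  1.8] open 0.805 q6 [-0.51  0.23  0.02  1.36  0.    0.97]
turn z(tool) 0.40529620213729345
shift after turn [-0.0068  0.0007  0.0631]
[[327.37751413 214.33159682]
 [327.2634084  204.94442141]]
```

View pics/t17.png

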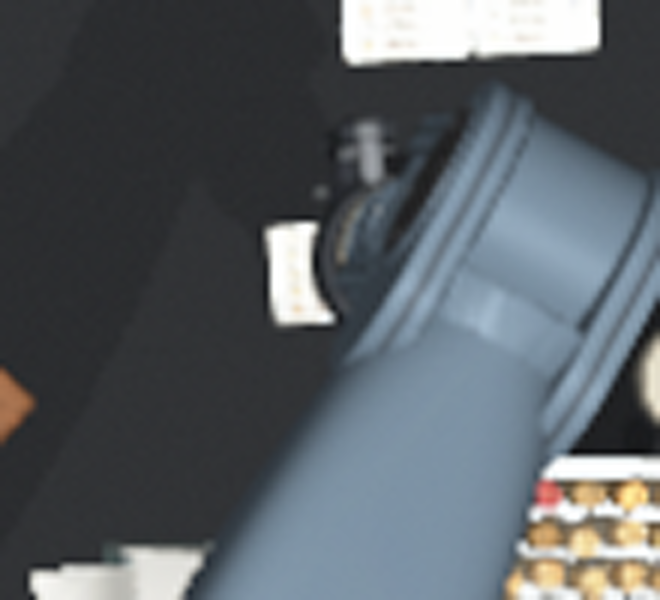

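View pics/s17.png

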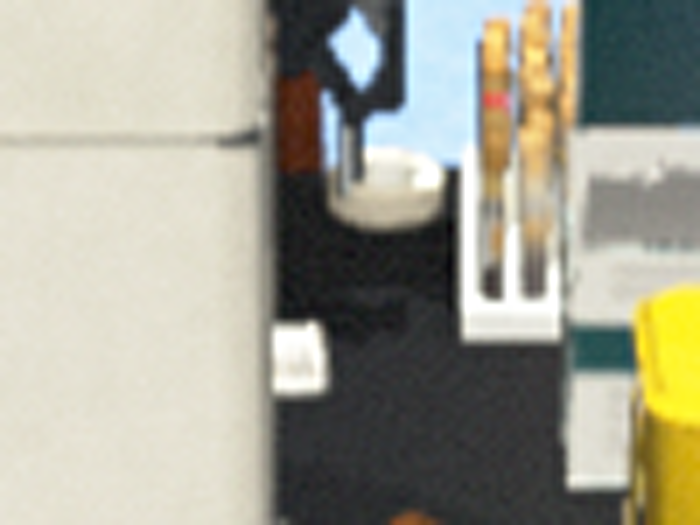

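Emit:
play_rows(steps=[0,0,0.4,-0.007,0.002,0.03,-0.6,0,0,0,0,0,0.03,-0.6,0,0,0,0,0,0.013,-0.6,0,0,0,0,0,0,-0.6])

```text
time_s: 20.7
ee_pos: [0.546, -0.2372, -0.009]
tool_rot: [2.128, 2.31, 0.003]
wrist_force: [-0.7, -0.2, -0.3]
opening: 0.801
```

```bash
python3 - <<'E'
from h import *
to([.5437,-.2355,-.03],4.8)
c=manip.capture("top"); crop(c,"t18",340,200,110,100,6)
c=manip.capture("side"); crop(c,"s18",290,180,100,75,7)
E
```

```text
t 20.7 tcp [ 0.546  -0.2372 -0.009 ] loader [-0.1104 -0.472  -0.009 ] target [ 0.5437 -0.2355 -0.03  ]
tool shift [ 0.0019 -0.0022  0.021 ] z-axis [ 0.002  0.001 -1.   ] jaw 4.71 F [-0.7 -0.2 -0.3] open 0.801 q6 [-0.52  0.29 -0.06  1.22  0.    0.97]
turn z(tool) -0.09331398302406058
shift after turn [ 0.0019 -0.0022  0.021 ]
```

View pics/t18.png

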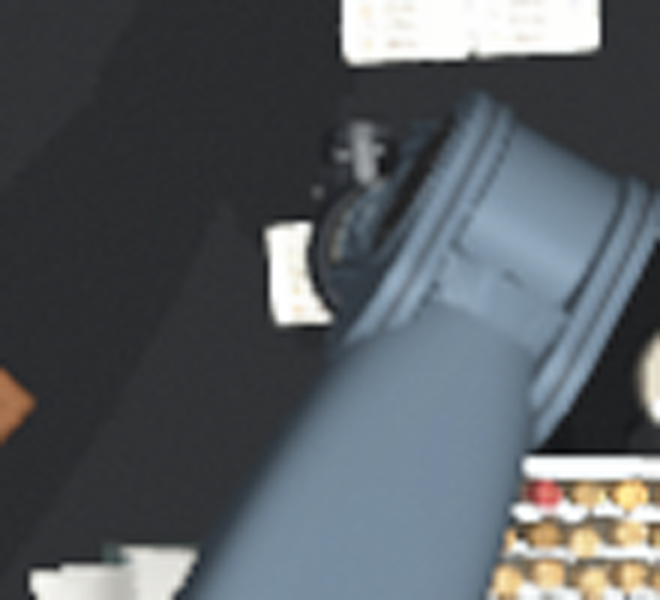

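View pics/s18.png

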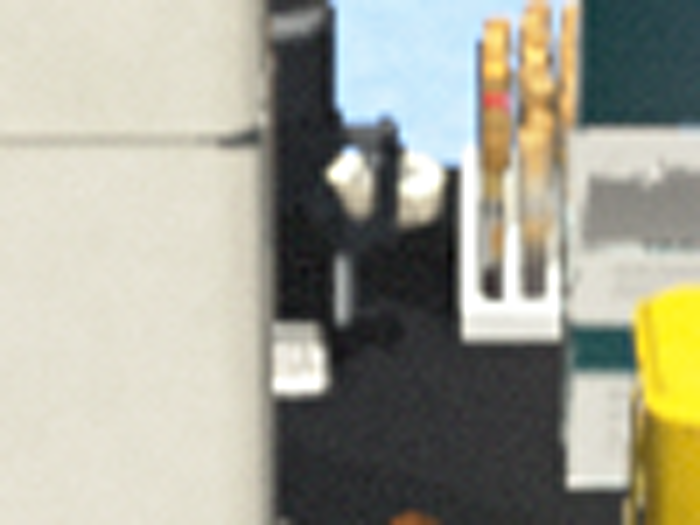

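Emit:
play_rows(steps=[0,0,0,0.001,-0.003,0.01,-0.6,0,0,0,0,0,0.004,-0.6,0,0,0,0,0,0,-0.6])

```text
time_s: 21.1
ee_pos: [0.5421, -0.2361, -0.0241]
tool_rot: [-2.128, -2.31, -0.002]
wrist_force: [-0.4, 1.0, -0.6]
opening: 0.797
```

Emit:
play_rows(steps=[0,0,0,0,0,0.003,-0.6,0,0,0,0,0,0,-0.6])

```text
time_s: 21.3
ee_pos: [0.5424, -0.2363, -0.027]
tool_rot: [2.128, 2.311, 0.003]
wrist_force: [0.2, -0.2, -0.1]
opening: 0.801
```

Emit:
play_rows(steps=[0,0,0,0,0,0.003,-0.6,0,0,0,0,0,0,-0.6])

```text
time_s: 21.5
ee_pos: [0.5424, -0.2362, -0.0301]
tool_rot: [-2.129, -2.311, -0.003]
wrist_force: [0.5, -0.8, -1.0]
opening: 0.802
```

Emit:
play_rows(steps=[0,0,0,0,0,0.002,-0.6,0,0,0,0,0,0,-0.6])

```text
time_s: 21.7
ee_pos: [0.5424, -0.2363, -0.032]
tool_rot: [2.128, 2.311, 0.003]
wrist_force: [0.0, -0.4, 0.3]
opening: 0.8
```

Emit:
play_rows(steps=[0,0,0,0,0,0.002,-0.6,0,0,0,0,0,0,-0.6])

```text
time_s: 21.9
ee_pos: [0.5429, -0.2365, -0.0328]
tool_rot: [2.128, 2.31, 0.003]
wrist_force: [-0.8, 0.2, 3.6]
opening: 0.803
```

Emit:
play_rows(steps=[0,0,0,0,0,0.002,-0.6,0,0,0,0,0,0,-0.6])

```text
time_s: 22.1
ee_pos: [0.5429, -0.2366, -0.0329]
tool_rot: [2.128, 2.309, 0.002]
wrist_force: [-3.7, 2.3, 12.1]
opening: 0.801
```

```bash
python3 - <<'E'
from h import *
to([.5437,-.2355,-.03],4.8)
c=manip.capture("side"); crop(c,"s19",310,200,50,50,12)
E
```

```text
t 22.1 tcp [ 0.5429 -0.2366 -0.0329] loader [-0.1133 -0.4708 -0.0329] target [ 0.5437 -0.2355 -0.03  ]
tool shift [ 0.001   0.0009 -0.0029] z-axis [ 0.002  0.    -1.   ] jaw 4.69 F [-3.7  2.3 12.1] open 0.801 q6 [-0.52  0.3  -0.1   1.17  0.    0.96]
turn z(tool) -0.1078637785321348
shift after turn [ 0.001   0.0009 -0.0029]
```

View pics/s19.png

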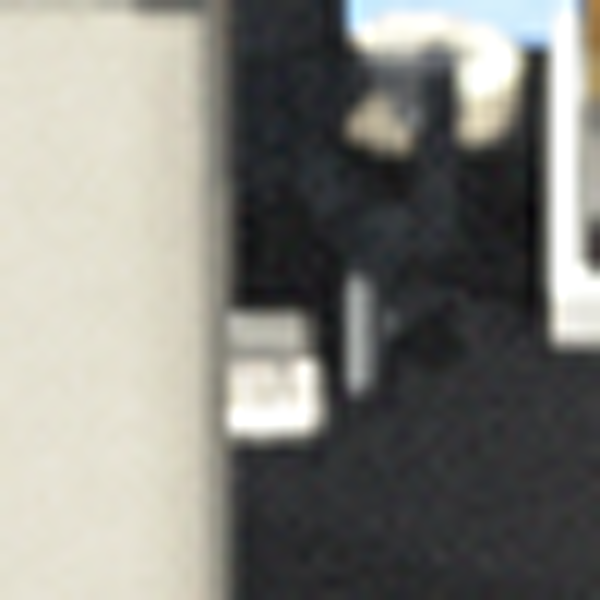

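Emit:
play_rows(steps=[0,0,0,0,0,-0.0075,-0.6,0,0,0,0,0,0,-0.6])

```text
time_s: 22.35
ee_pos: [0.5437, -0.237, -0.027]
tool_rot: [2.126, 2.308, 0.004]
wrist_force: [-0.3, -0.4, -0.1]
opening: 0.801
```

Emit:
play_rows(steps=[0,0,0,0,0,0,0,0,0,0,0,0,0,0.2,0,0,0,0,0,0,0.2,0,0,0,0,0,0,0.2], force=35)

```text
time_s: 22.75
ee_pos: [0.5428, -0.2365, -0.0282]
tool_rot: [2.128, 2.31, 0.003]
wrist_force: [0.5, 0.2, 1.8]
opening: 0.591
```

Emit:
play_rows(steps=[0,0,0,0,0,-0.02,0.2,0,0,0,0,0,-0.04,0.2,0,0,0,0,0,-0.05,0.2,0,0,0,0,0,-0.05,0.2,0,0,0,0,0,-0.05,0.2])

```text
time_s: 23.25
ee_pos: [0.5415, -0.2361, 0.1827]
tool_rot: [-2.128, -2.31, -0.002]
wrist_force: [0.5, -0.9, 0.0]
opening: 0.592
```

Emit:
play_rows(steps=[0,0,0,0,0,-0.05,0.2,0,0,0,0.02,-0.045,0,0.2,0,0,0,0.02,-0.045,0,0.2,0,0,0,0.02,-0.045,0,0.2,0,0,0,0,0,0,0.2])

```text
time_s: 23.75
ee_pos: [0.3967, -0.1846, 0.2301]
tool_rot: [-2.125, -2.305, -0.0]
wrist_force: [0.9, -0.9, -1.3]
opening: 0.593
```

```bash
python3 - <<'E'
from h import *
to([.5437,-.2355,-.03],4.8)
c=manip.capture("side"); crop(c,"s20",280,60,180,140,4)
c=manip.capture("top"); crop(c,"t20",340,200,110,100,6)
s=manip.sense(); p=s["ee_pos"]; a=np.radians(np.degrees(np.arctan2(*R.from_rotvec(s["tool_rot"]).as_matrix()[[1,0],1])))
# to pre-place: loader x -0.165,y0 and jaw 99.5
T=W([-.165,0,0])[0]
for i in range(12):
    rem=T[:2]-p[:2]; n=np.linalg.norm(rem)
    st=rem*min(1,.045/n) if n>1e-6 else rem
    y=np.array([np.cos(a),np.sin(a)]); x=np.array([-np.sin(a),np.cos(a)])
    d=min(8.5,max(0,99.5-np.degrees(a)))
    print(i,"turn",-round(d,1),"x",round(x@st,3),"y",round(y@st,3),p[:2].round(3))
    p=p+np.r_[st,0]; a+=np.radians(d)
print(np.degrees(a),p,T)
E
```

```text
t 23.75 tcp [ 0.3967 -0.1846  0.2301] loader [-0.249  -0.3954  0.2301] target [ 0.5437 -0.2355 -0.03  ]
tool shift [-0.0639  0.1435  0.2593] z-axis [-0.004  0.004 -1.   ] jaw 4.66 F [ 0.9 -0.9 -1.3] open 0.593 q6 [-0.59 -0.16 -0.05  1.69  0.    0.9 ]
turn z(tool) -0.14203616971816757
shift after turn [-0.0631  0.1423  0.2601]
0 turn -8.5 x 0.045 y 0.005 [ 0.402 -0.187]
1 turn -8.5 x 0.043 y 0.012 [ 0.403 -0.142]
2 turn -8.5 x 0.041 y 0.018 [ 0.405 -0.097]
3 turn -8.5 x 0.038 y 0.024 [ 0.406 -0.052]
4 turn -8.5 x 0.034 y 0.029 [ 0.407 -0.008]
5 turn -8.5 x 0.03 y 0.034 [0.409 0.037]
6 turn -8.5 x 0.024 y 0.038 [0.41  0.082]
7 turn -8.5 x 0.018 y 0.041 [0.411 0.127]
8 turn -8.5 x 0.012 y 0.043 [0.413 0.172]
9 turn -8.5 x 0.0 y 0.002 [0.414 0.217]
10 turn -8.5 x 0.0 y 0.0 [0.414 0.219]
11 turn -1.3 x 0.0 y 0.0 [0.414 0.219]
99.5 [0.41426288 0.21926715 0.23116816] [0.41426288 0.21926715 0.        ]
```

View pics/s20.png

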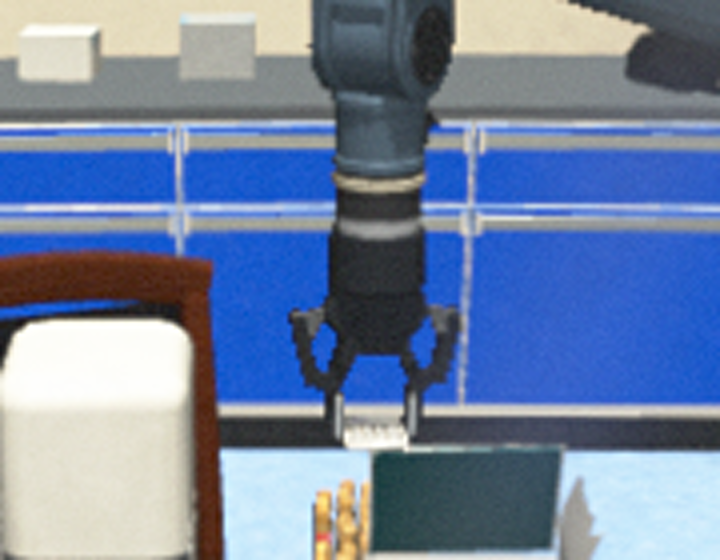

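View pics/t20.png

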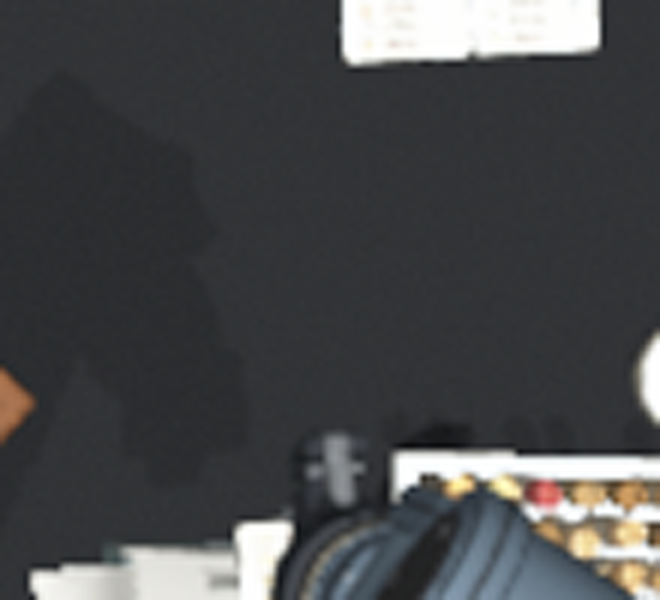

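Emit:
play_rows(steps=[0,0,0,0,0,-0.05,0.2,0,0,0,0,0,-0.03,0.2,0,0,-8.5,0.045,0.005,0,0.2,0,0,-8.5,0.043,0.012,0,0.2,0,0,-8.5,0.041,0.018,0,0.2])

```text
time_s: 24.35
ee_pos: [0.4092, -0.0527, 0.312]
tool_rot: [1.559, 2.725, 0.003]
wrist_force: [1.4, 0.9, -1.1]
opening: 0.597
```

Emit:
play_rows(steps=[0,0,-8.5,0.038,0.024,0,0.2,0,0,-8.5,0.034,0.029,0,0.2,0,0,-8.5,0.03,0.034,0,0.2,0,0,-8.5,0.024,0.038,0,0.2,0,0,-8.5,0.018,0.041,0,0.2])

```text
time_s: 24.85
ee_pos: [0.4161, 0.1738, 0.3118]
tool_rot: [0.462, 3.105, 0.002]
wrist_force: [0.6, -0.8, 0.7]
opening: 0.592
```

Emit:
play_rows(steps=[0,0,-8.5,0.012,0.043,0,0.2,0,0,-8.5,0,0.002,0,0.2,0,0,-8.5,0,0,0,0.2,0,0,-1.3,0,0,0,0.2,0,0,0,0,0,0,0.2])

```text
time_s: 25.35
ee_pos: [0.4173, 0.2183, 0.3117]
tool_rot: [-0.256, 3.13, 0.001]
wrist_force: [-0.3, 0.3, -0.9]
opening: 0.592
```

```bash
python3 - <<'E'
from h import *
to([-.093,0,.085],99.5,False)
c=manip.capture("side"); crop(c,"s21",270,170,180,140,4)
E
```

```text
t 25.35 tcp [0.4173 0.2183 0.3117] loader [-0.1622 -0.0015  0.3117] target [0.4853 0.2312 0.085 ]
tool shift [-0.0688  0.0015  0.2268] z-axis [ 0.001  0.001 -1.   ] jaw 99.37 F [-0.3  0.3 -0.9] open 0.592 q6 [ 0.34 -0.04  0.23  1.84  0.    0.18]
turn z(tool) -0.1304979768100054
shift after turn [-0.0692  0.0015  0.2267]
```

View pics/s21.png

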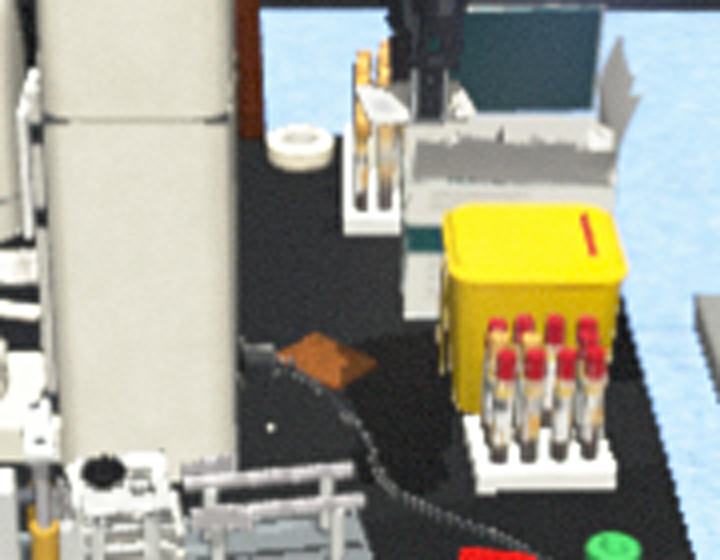

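Emit:
play_rows(steps=[0,0,0,-0.025,0.001,0.04,0.2,0,0,0,-0.025,0,0.04,0.2,0,0,0,-0.025,0,0.04,0.2,0,0,0,0,0,0.05,0.2,0,0,0,0,0,0.05,0.2])

```text
time_s: 25.9
ee_pos: [0.4919, 0.231, 0.0905]
tool_rot: [-0.254, 3.128, 0.002]
wrist_force: [-0.5, -0.1, -0.7]
opening: 0.593
```

Emit:
play_rows(steps=[0,0,0,0,0,0.03,0.2,0,0,0,0,0,0,0.2,0,0,0,0,0,0,0.2])

```text
time_s: 26.2
ee_pos: [0.4906, 0.231, 0.0624]
tool_rot: [-0.257, 3.13, 0.001]
wrist_force: [-0.0, -0.4, 0.2]
opening: 0.59
```

```bash
python3 - <<'E'
from h import *
to([-.087,-.001,.036],99.5,False)
p=manip.sense()["ee_pos"]; z=p[2]+.031
pl=(W(box(-.087-.034,-.087+.034,-.026,.026,z)),(0,200,0))
c=manip.capture("side"); overlay(c,"s22",275,225,115,90,6.5,.051,[pl])
c=manip.capture("top"); overlay(c,"t22",215,185,75,105,5.5,.051,[pl])
E
```

```text
t 26.2 tcp [0.4906 0.231  0.0624] loader [-0.0878 -0.001   0.0624] target [0.4914 0.2312 0.036 ]
tool shift [-0.0007 -0.      0.0264] z-axis [ 0.001  0.001 -1.   ] jaw 99.4 F [-0.  -0.4  0.2] open 0.59 q6 [ 0.32  0.11 -0.12  1.34  0.    0.15]
turn z(tool) -0.10460347429932426
shift after turn [-0.0008  0.      0.0264]
```

View pics/s22.png

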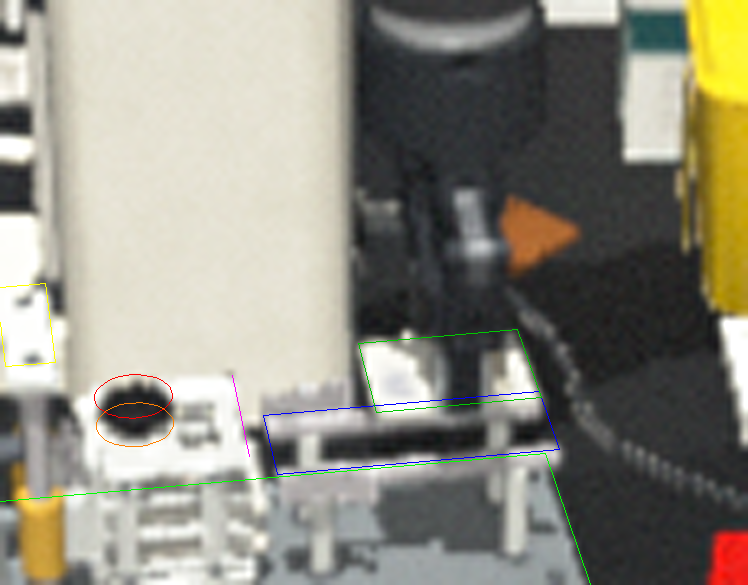

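View pics/t22.png

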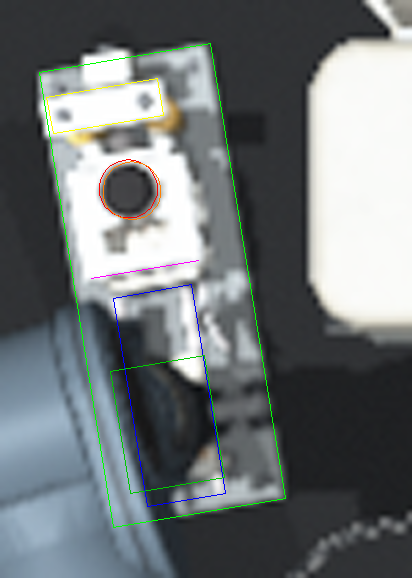

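Emit:
play_rows(steps=[0,0,0,0,0,0.012,0.2,0,0,0,0,0,0.01,0.2,0,0,0,0,0,0,0.2])

```text
time_s: 26.6
ee_pos: [0.4894, 0.2311, 0.0387]
tool_rot: [0.26, -3.13, -0.0]
wrist_force: [-0.6, -0.7, 0.0]
opening: 0.592
```

Emit:
play_rows(steps=[0,0,0,0,0,0.002,0.2,0,0,0,0,0,0,0.2])

```text
time_s: 26.8
ee_pos: [0.4904, 0.2314, 0.0379]
tool_rot: [-0.26, 3.129, 0.001]
wrist_force: [0.3, -0.9, -0.4]
opening: 0.593
```

Emit:
play_rows(steps=[0,0,0,0,0,0.002,0.2,0,0,0,0,0,0,0.2])

```text
time_s: 27.0
ee_pos: [0.4905, 0.2315, 0.0361]
tool_rot: [-0.26, 3.129, 0.001]
wrist_force: [0.9, 0.5, 0.3]
opening: 0.592
```

Emit:
play_rows(steps=[0,0,0,0,0,0.0015,0.2,0,0,0,0,0,0,0.2])

```text
time_s: 27.2
ee_pos: [0.4908, 0.2315, 0.0357]
tool_rot: [-0.26, 3.128, 0.001]
wrist_force: [-1.5, -0.0, 4.5]
opening: 0.595
```

Emit:
play_rows(steps=[0,0,0,0,0,0.0015,0.2,0,0,0,0,0,0,0.2])

```text
time_s: 27.4
ee_pos: [0.4908, 0.2316, 0.0356]
tool_rot: [-0.26, 3.128, 0.002]
wrist_force: [-4.3, -1.7, 10.5]
opening: 0.594
```

Emit:
play_rows(steps=[0,0,0,0,0,-0.003,0.2,0,0,0,0,0,0,-0.4,0,0,0,0,0,0,-0.6,0,0,0,0,0,0,-0.6])

```text
time_s: 27.8
ee_pos: [0.4903, 0.2314, 0.0356]
tool_rot: [-0.26, 3.13, 0.001]
wrist_force: [-0.7, -0.2, 0.2]
opening: 0.797
```

Emit:
play_rows(steps=[0,0,0,0,0,-0.02,-0.6,0,0,0,0,0,-0.04,-0.6,0,0,0,0,0,-0.04,-0.2,0,0,8.5,0.04,0,0,1,0,0,8.5,0.04,0,0,1])

```text
time_s: 28.3
ee_pos: [0.4123, 0.2242, 0.1378]
tool_rot: [0.217, 3.129, 0.004]
wrist_force: [-0.7, 0.5, 0.4]
opening: 0.295
```

```bash
python3 - <<'E'
from h import *
to([-.155,-.001,.12],9.5,False)
pl=(W(box(-.090-.034,-.090+.034,-.026,.026,.069)),(0,200,0))
c=manip.capture("side"); overlay(c,"s23",275,225,115,90,6.5,.051,[pl])
c=manip.capture("top"); overlay(c,"t23",215,185,75,105,5.5,.051,[pl])
E
```

```text
t 28.3 tcp [0.4123 0.2242 0.1378] loader [-0.1662  0.0052  0.1378] target [0.4243 0.2199 0.12  ]
tool shift [-0.0124 -0.0026  0.0179] z-axis [ 0.005  0.002 -1.   ] jaw 82.07 F [-0.7  0.5  0.4] open 0.295 q6 [ 0.35 -0.11 -0.19  1.49  0.    0.49]
turn z(tool) 72.56785338981743
shift after turn [-0.0062  0.0112  0.0178]
```

View pics/s23.png

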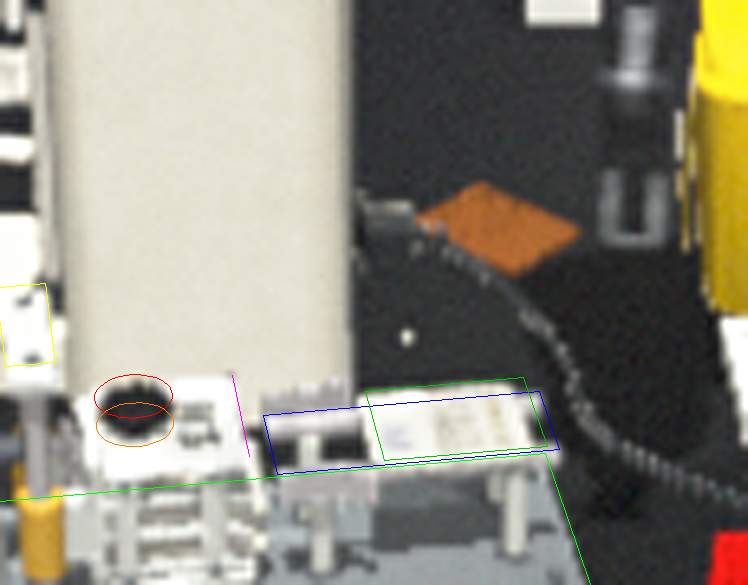

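View pics/t23.png

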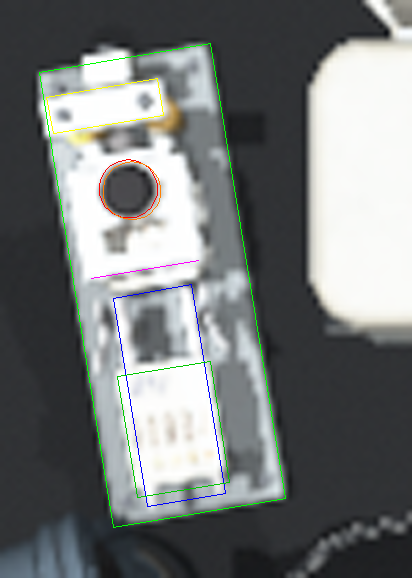

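Emit:
play_rows(steps=[0,0,8.5,0,0,0,1,0,0,8.5,0,0,0,1,0,0,8.5,0,0,0,1,0,0,8.5,0,0,0,1,0,0,8.5,0,0,0,1])

```text
time_s: 28.9
ee_pos: [0.4112, 0.224, 0.1355]
tool_rot: [1.335, 2.843, 0.002]
wrist_force: [-0.3, -1.2, 0.3]
opening: 0.001
```

Emit:
play_rows(steps=[0,0,8.5,0,0,0,1,0,0,8.5,0,0,0,1,0,0,8.5,0,0,0,1,0,0,4.5,0,0,0,1,0,0,0,0,0,0,1])

```text
time_s: 29.4
ee_pos: [0.4111, 0.224, 0.1355]
tool_rot: [2.018, 2.407, 0.002]
wrist_force: [0.3, 0.8, -0.8]
opening: 0.001
```

```bash
python3 - <<'E'
from h import *
to([-.155,-.001,.033],9.5,False)
E
```

```text
t 29.4 tcp [0.4111 0.224  0.1355] loader [-0.1673  0.0052  0.1355] target [0.4243 0.2199 0.033 ]
tool shift [-0.0064  0.0121  0.1026] z-axis [ 0.001  0.001 -1.   ] jaw 10.05 F [ 0.3  0.8 -0.8] open 0.001 q6 [ 0.36 -0.11 -0.19  1.49  0.    1.75]
turn z(tool) 0.545727354781036
shift after turn [-0.0062  0.0123  0.1025]
```

Emit:
play_rows(steps=[0,0,0.5,-0.006,0.01,0.04,1,0,0,0,0,0,0.05,1,0,0,0,0,0,0.0125,1,0,0,0,0,0,0,1,0,0,0,0,0.008,0,1])

```text
time_s: 29.9
ee_pos: [0.4305, 0.2217, 0.0351]
tool_rot: [2.028, 2.398, 0.005]
wrist_force: [0.3, -0.2, 0.4]
opening: 0.006
```

Emit:
play_rows(steps=[0,0,0,0,0.008,0,1,0,0,0,0,0.008,0,1,0,0,0,0,0.008,0,1,0,0,0,0,0.008,0,1,0,0,0,0,0,0,1])

```text
time_s: 30.4
ee_pos: [0.4631, 0.2268, 0.0341]
tool_rot: [2.029, 2.396, 0.005]
wrist_force: [-0.1, -0.3, -0.1]
opening: 0.0
```

```bash
python3 - <<'E'
from h import *
to([-.021,0,.033],9.5,False)
c=manip.capture("side"); overlay(c,"s24",280,235,95,75,8,.051)
E
```

```text
t 30.4 tcp [0.4631 0.2268 0.0341] loader [-0.1156 -0.0006  0.0341] target [0.5563 0.243  0.033 ]
tool shift [0.0006 0.0946 0.0014] z-axis [ 0.003  0.001 -1.   ] jaw 9.48 F [-0.1 -0.3 -0.1] open 0.0 q6 [ 0.33  0.05 -0.24  1.28  0.    1.73]
turn z(tool) -0.019175858161617043
shift after turn [0.0006 0.0946 0.0011]
```

View pics/s24.png

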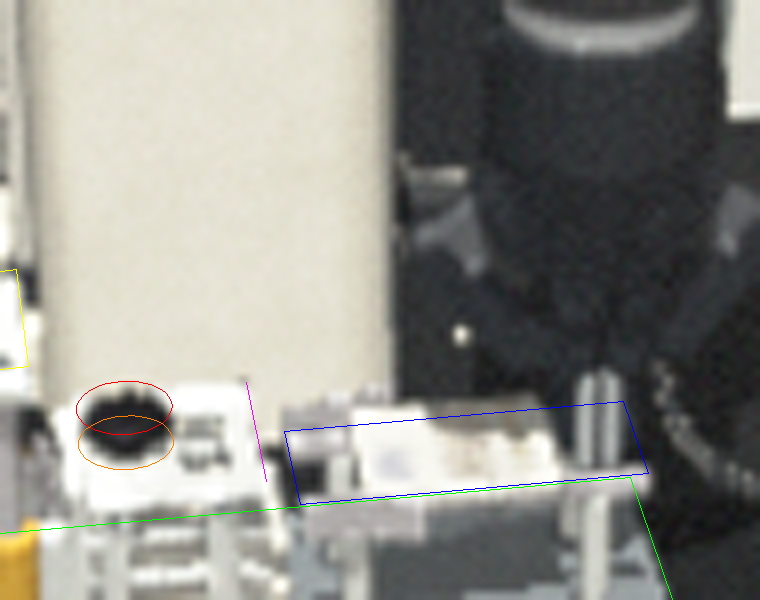

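Pushing along; finger pair at ~(598,465) is behind the plate's tail (~560). Continuing.

Emit:
play_rows(steps=[0,0,0,0,0.007,0.001,1,0,0,0,0,0.007,0,1,0,0,0,0,0.007,0,1,0,0,0,0,0.007,0,1,0,0,0,0,0,0,1])

```text
time_s: 30.95
ee_pos: [0.4903, 0.2314, 0.0327]
tool_rot: [2.029, 2.396, 0.004]
wrist_force: [-0.3, -0.7, -0.4]
opening: -0.0
```

Emit:
play_rows(steps=[0,0,0,0,0.006,0,1,0,0,0,0,0.006,0,1,0,0,0,0,0.006,0,1,0,0,0,0,0,0,1])

```text
time_s: 31.35
ee_pos: [0.5078, 0.2343, 0.0328]
tool_rot: [2.029, 2.397, 0.004]
wrist_force: [-0.4, -0.3, 0.2]
opening: -0.002
```

Emit:
play_rows(steps=[0,0,0,0,0.006,0,1,0,0,0,0,0.006,0,1,0,0,0,0,0.006,0,1,0,0,0,0,0,0,1])

```text
time_s: 31.75
ee_pos: [0.5256, 0.2372, 0.0328]
tool_rot: [2.029, 2.397, 0.004]
wrist_force: [0.1, 0.5, -0.2]
opening: -0.005
```

Emit:
play_rows(steps=[0,0,0,0,0.006,0,1,0,0,0,0,0.006,0,1,0,0,0,0,0,0,1])

```text
time_s: 32.05
ee_pos: [0.5374, 0.2392, 0.0328]
tool_rot: [2.029, 2.397, 0.004]
wrist_force: [-1.0, -0.0, -0.3]
opening: -0.001
```

```bash
python3 - <<'E'
from h import *
to([-.021,0,.033],9.5,False)
c=manip.capture("side"); overlay(c,"s25",270,235,95,75,8,.051)
E
```

```text
t 32.05 tcp [0.5374 0.2392 0.0328] loader [-0.0403 -0.0006  0.0328] target [0.5563 0.243  0.033 ]
tool shift [ 0.0006  0.0193 -0.0002] z-axis [ 0.003  0.001 -1.   ] jaw 9.48 F [-1.  -0.  -0.3] open -0.001 q6 [ 0.3   0.24 -0.03  1.3   0.    1.71]
turn z(tool) -0.017335027562651817
shift after turn [ 0.0006  0.0193 -0.0002]
```

View pics/s25.png

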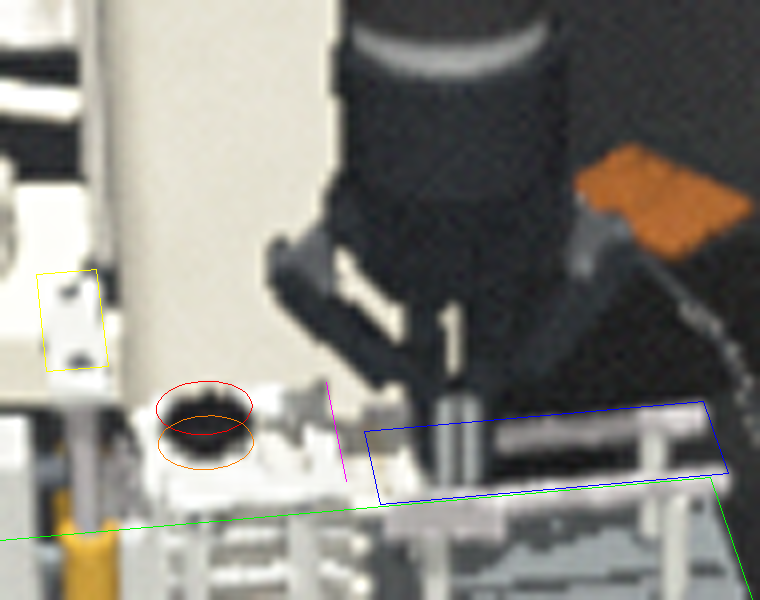

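Emit:
play_rows(steps=[0,0,0,0,0.005,0,1,0,0,0,0,0.005,0,1,0,0,0,0,0,0,1])

```text
time_s: 32.4
ee_pos: [0.5471, 0.2408, 0.0328]
tool_rot: [2.029, 2.397, 0.004]
wrist_force: [-0.6, -0.3, -1.0]
opening: 0.001
```

Emit:
play_rows(steps=[0,0,0,0,0.004,0,1,0,0,0,0,0,0,1])

```text
time_s: 32.6
ee_pos: [0.5507, 0.2415, 0.0328]
tool_rot: [2.029, 2.397, 0.003]
wrist_force: [-1.0, 0.4, 0.2]
opening: -0.002
```

Emit:
play_rows(steps=[0,0,0,0,0.003,0,1,0,0,0,0,0,0,1])

```text
time_s: 32.8
ee_pos: [0.5535, 0.242, 0.0327]
tool_rot: [2.029, 2.397, 0.003]
wrist_force: [0.0, -0.7, -0.9]
opening: -0.002
```

Emit:
play_rows(steps=[0,0,0,0,0.003,0,1,0,0,0,0,0,0,1])

```text
time_s: 33.0
ee_pos: [0.5559, 0.2422, 0.0326]
tool_rot: [2.03, 2.397, 0.001]
wrist_force: [-0.8, -0.6, 1.3]
opening: -0.001
```

Emit:
play_rows(steps=[0,0,0,0,0.002,0,1,0,0,0,0,0,0,1])

```text
time_s: 33.2
ee_pos: [0.5562, 0.2422, 0.0323]
tool_rot: [-2.029, -2.397, 0.003]
wrist_force: [-4.2, -1.1, 2.2]
opening: -0.001
```

Same stop position as the first plate. A little more, then retreat and look.

Emit:
play_rows(steps=[0,0,0,0,0.002,0,1,0,0,0,0,0.002,0,1,0,0,0,0,0,0,1])

```text
time_s: 33.5
ee_pos: [0.5564, 0.2421, 0.0317]
tool_rot: [-2.025, -2.393, 0.013]
wrist_force: [-10.9, -3.2, 6.7]
opening: -0.001
```

Emit:
play_rows(steps=[0,0,0,0,-0.01,0,1,0,0,0,0,-0.02,0,1,0,0,0,0,-0.04,0,1,0,0,0,0,-0.04,0,1,0,0,0,0,-0.04,0,1])

```text
time_s: 34.0
ee_pos: [0.4134, 0.2186, 0.0326]
tool_rot: [2.029, 2.397, 0.005]
wrist_force: [0.1, 0.3, 0.6]
opening: -0.001
```

Emit:
play_rows(steps=[0,0,0,0,-0.01,0,1,0,0,0,0,0,-0.04,1,0,0,0,0,-0.01,-0.05,1,0,0,0,0,-0.02,-0.04,1,0,0,0,0,0,0,1])

```text
time_s: 34.5
ee_pos: [0.3781, 0.2136, 0.1692]
tool_rot: [2.024, 2.393, 0.022]
wrist_force: [0.3, -0.6, 1.1]
opening: 0.0
```

```bash
python3 - <<'E'
from h import *
to([-.021,0,.033],9.5,False)
pl=(W(box(-.008,.06,-.026,.026,.068)),(0,200,0))
c=manip.capture("side"); overlay(c,"s26",265,255,90,70,8,.051);crop(c,"s26c",265,255,90,70,8)
c=manip.capture("top"); overlay(c,"t26",215,190,60,75,8,.051,[pl]); cv2.imwrite("pics/t26f.png",c["pixels"][:,:,::-1])
E
```

```text
t 34.5 tcp [0.3781 0.2136 0.1692] loader [-0.2016  0.0004  0.1692] target [0.5563 0.243  0.033 ]
tool shift [-0.001   0.1785  0.139 ] z-axis [ 0.015  0.006 -1.   ] jaw 9.53 F [ 0.3 -0.6  1.1] open 0.0 q6 [ 0.36 -0.21 -0.22  1.55  0.    1.76]
turn z(tool) 0.029366664963063727
shift after turn [-0.0004  0.1806  0.1362]
```

View pics/s26.png

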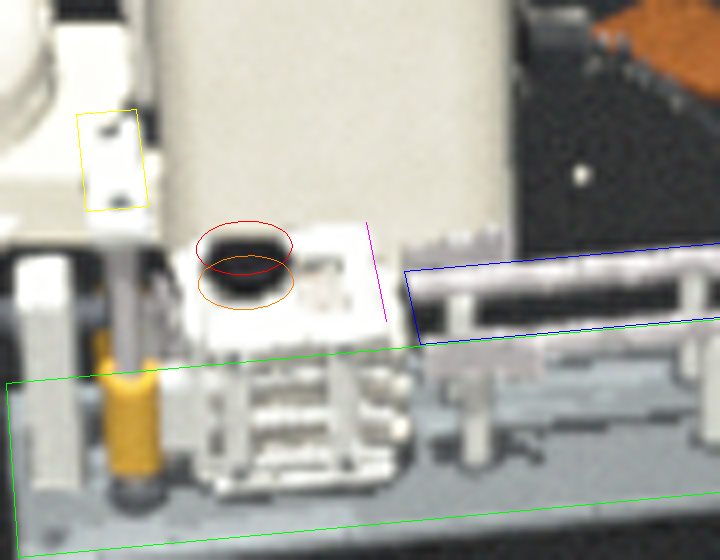

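View pics/s26c.png

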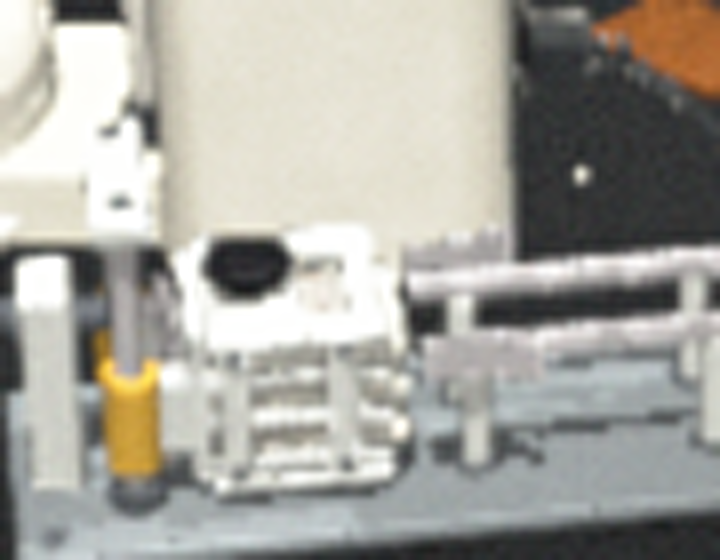

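View pics/t26.png

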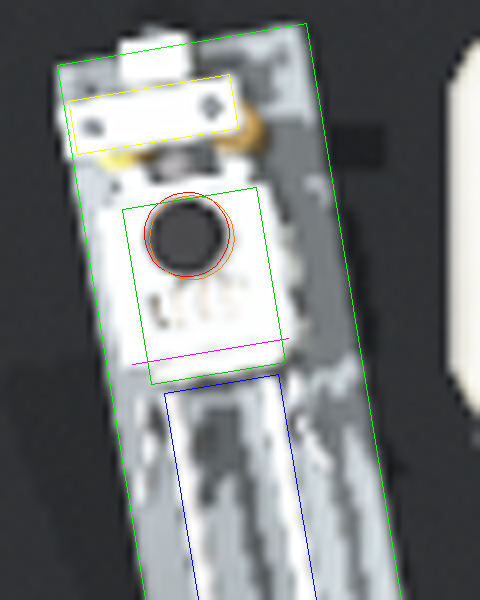

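View pics/t26f.png

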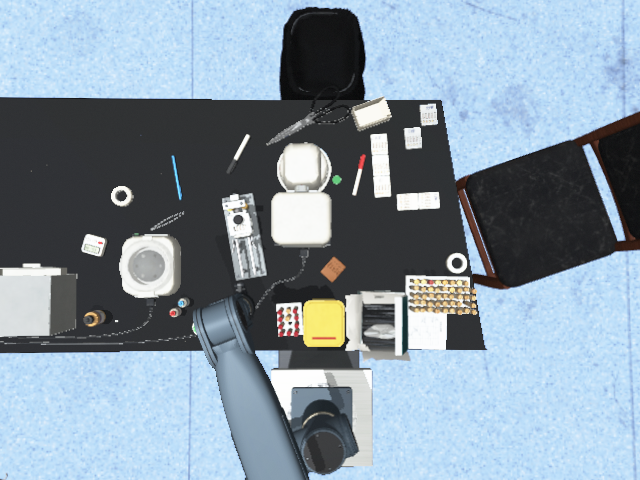

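```bash
python3 -c "
from h import *
s=manip.sense();print(s['joint_vel'].round(3),s['wrist_force']);print(manip.hand_in())"
```

```text
[-0.004  0.035 -0.056 -0.006 -0.001 -0.001] [-0.55439368 -0.82404571 -0.69571545]
the job is handed in; nothing more can be done
None
```

Both plates are loaded in the order you asked, and I handed the job in at about 34.5 s with the arm clear of everything.

1. **Middle slot:** I pressed the knob two clicks to the middle slot. I then pushed the waiting plate in with the shut fingers until it met the stop at about 10 N.
2. **Top slot:** I pressed one more click and picked up the single plate on the bench beside the dispenser. I set it on the rails and pushed it in with about 11 N. It stopped within 0.2 mm of where the first plate did.

**Last checks:**
- The last pictures show the magazine at the 51 mm click.
- In the top picture the last plate's tail stands out about 8 mm from the mouth, as it should when home.
- The rails are empty.
- The other loose things are where they were, as far as the pictures show.

**What disagreed:** the fingertips touched the knob, and later the bench, some 25 to 28 mm before the reported tool position said they should. I set all heights by contact force and pictures instead. The knob also looked about 5 mm low in the side view, but it lined up in the top view.

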